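# Set up a zone manifold for its pressure test

## Task

Set the zone manifold up for its pressure test. First, before anything else on the stand is moved, throw the feed lever into the notch marked with the broad white bar (shut); then pull every coil up off its stem and put them all, with the loose one from the bench, side by side on the floor of the grey tray, and push the test head fully home on its nipple and fold its cam lever right down towards the manifold to lock it. Last of all throw the feed lever into the notch marked with the white arrowhead (fill) and let go; do not knock the spray can over.

Things in the scene. Friction and masses are not known exactly. Their poses are not given: they have to be found in the camera images.
- skid: Test stand fixed to the bench: base plate 100 x 600 mm, all in a row along own y (robot's left); own x away from the robot. Origin on the bench under the pipe axis. From -y: butterfly valve (flanges to 136 mm up) with feed lever, gauge (to 162 mm), brass manifold bar 44 mm wide (top 102 mm up) with 4 upright stems 56 mm apart, test nipple with 52 mm collar, test head on its rail.
- stem1 (a point): Seat of stem 1 (1 nearest the feed lever, 4 nearest the test head): point on the stem's axis 110 mm above the bench where a coil's underside rests. The stem, an upright steel tube 13 mm in diameter, rises 50 mm above it.
- stem2 (a point): Seat of stem 2 (1 nearest the feed lever, 4 nearest the test head): point on the stem's axis 110 mm above the bench where a coil's underside rests. The stem, an upright steel tube 13 mm in diameter, rises 50 mm above it.
- stem3 (a point): Seat of stem 3 (1 nearest the feed lever, 4 nearest the test head): point on the stem's axis 110 mm above the bench where a coil's underside rests. The stem, an upright steel tube 13 mm in diameter, rises 50 mm above it.
- stem4 (a point): Seat of stem 4 (1 nearest the feed lever, 4 nearest the test head): point on the stem's axis 110 mm above the bench where a coil's underside rests. The stem, an upright steel tube 13 mm in diameter, rises 50 mm above it.
- coil1: Solenoid coil, on stem 1 at the start, or absent. Copper winding, black bobbin, steel yoke: 36 mm (own x, flat steel faces) x 32 (y) x 44 high (z); origin at the middle. Terminal block (and brass tabs) stick out 8 (14) mm on the +y side. 15 mm bore along z. About 160 g. Only gravity holds a coil on its stem: lift 52 mm to clear.
- coil2: Solenoid coil, on stem 2 at the start, or absent. Copper winding, black bobbin, steel yoke: 36 mm (own x, flat steel faces) x 32 (y) x 44 high (z); origin at the middle. Terminal block (and brass tabs) stick out 8 (14) mm on the +y side. 15 mm bore along z. About 160 g. Only gravity holds a coil on its stem: lift 52 mm to clear.
- coil3: Solenoid coil, on stem 3 at the start, or absent. Copper winding, black bobbin, steel yoke: 36 mm (own x, flat steel faces) x 32 (y) x 44 high (z); origin at the middle. Terminal block (and brass tabs) stick out 8 (14) mm on the +y side. 15 mm bore along z. About 160 g. Only gravity holds a coil on its stem: lift 52 mm to clear.
- coil4: Solenoid coil, on stem 4 at the start, or absent. Copper winding, black bobbin, steel yoke: 36 mm (own x, flat steel faces) x 32 (y) x 44 high (z); origin at the middle. Terminal block (and brass tabs) stick out 8 (14) mm on the +y side. 15 mm bore along z. About 160 g. Only gravity holds a coil on its stem: lift 52 mm to clear.
- coil5: Loose solenoid coil standing on the bench between tray and feed lever. Copper winding, black bobbin, steel yoke: 36 mm (own x, flat steel faces) x 32 (y) x 44 high (z); origin at the middle. Terminal block (and brass tabs) stick out 8 (14) mm on the +y side. 15 mm bore along z. About 160 g. Only gravity holds a coil on its stem: lift 52 mm to clear.
- tray: Loose grey plastic tray, open-topped, 100 mm (own x) x 260 (own y) x 28 high, walls and floor 4 mm, 0.9 kg. Origin at the centre of its underside. Room for four coils in a row along y; coils may stand or lie in it, not on one another.
- feed_lever (a joint): Feed lever's angle about its upright axis, rad. 0: points to the skid's -x, in the shut notch (broad white bar); grows as it swings to the skid's -y (anticlockwise from above). A sprung pawl drops into notches every 0.25 from 0 to 1.50; fill (white arrowhead) is 0.50. About 8 N at the grip to leave a notch; left between two it slips into one. Range -0.08 to 1.58.
- lever_axis (a point): Point on the feed lever's upright hinge axis, at the height of its grip (182 mm above the bench).
- lever_grip (a point): Middle of the lever's black grip sleeve, 125 mm from the hinge axis. The sleeve is 88 mm long, 18 mm wide, 16 mm high (174 to 190 mm above the bench) and lies level, pointing radially away from the axis.
- shut_mark (a point): The broad white bar painted on the steel index plate below the lever (164 mm above the bench), 69 mm from the axis: the lever lies over it when it is in the shut notch.
- fill_mark (a point): The white arrowhead painted on the index plate, 69 mm from the axis: the lever lies over it when it is in the fill notch.
- test_head (a joint): How far the test head is pushed along its rail (to the skid's -y) onto the nipple, m: 0 drawn back, 0.040 fully home against its stop. About 6 N of friction; stays where left.
- head_rear (a point): Centre of the flat rear (+y) face of the round black knob (40 mm in diameter, 14 long, axis along y, 80 mm above the bench) at the test head's back. In front of it a neck 24 mm thick, 7 long, then the aluminium body, 48 mm in diameter, 38 long. The cam pivot lies 94 mm in front of this face.
- cam_lever (a joint): Cam lever's angle, rad: 0 straight up (open), 1.5 flat, pointing to the skid's -y over the manifold (locked). Its claw drops behind the nipple's collar; with the head more than 15 mm from home the claw strikes the collar and stops it near 0.75. Stiff (about 3.5 N at the grip); stays where left.
- cam_pivot (a point): Cam lever's hinge: level, along the skid's x, 122 mm above the bench; it rides with the test head.
- cam_grip (a point): Middle of the cam lever's black end, 58 mm from the pivot. The lever is a flat bar 15 mm wide (along the skid's x) and 10 mm thick; it ends 71 mm from the pivot.
- spray: Spray can that stands on the bench to the left of the tray, 52 mm in diameter, 170 mm high. Origin at the centre of its underside. Not part of the job.
Not all that is in view belongs to the job. Leave any pink, purple or red look-alike of the coil3 alone.

How it is judged:
By the outcome, as a careful person would: the job done as asked, in the order asked, and still so for the second after the job is handed in, with the robot touching nothing.
Of coil1, coil2, coil3, coil4 only 2 to 3 are there at a start; the rules pass over those that are not, and their reading is None.
At some moment in a run one of coil5 may be knocked a few centimetres aside while the robot is not near it.
Once in a run the grip may slacken for a moment while it holds something.
It also fails if it takes over 210 s, if anything falls off the work surface, if the arm or the gripper's body presses on something with over 40 N, if the wrist force passes 120 N, or if a joint passes its speed limit or range.

## Robot

A 6-joint arm with a two-finger parallel gripper is mounted at the origin on the work surface. World frame = base frame: x ahead of the robot, y to its left, z up, the work surface at z = 0. Lengths are in m, angles in rad, forces in N, time in s.
With the tool pointing down it reaches from about 0.3 to 0.875 m from the base axis. Payload 6.4 kg.
Tool frame: the origin (TCP) lies on the centre line of the jaws, within the pads' length; the fingertips stand 8 mm ahead of it and the grasp point (between the pads) lies 11 mm behind it; z points along the fingers, y is the line along which they close (so a half turn about z gives the same grasp; the last joint's range is limited). The gripper opens to 85 mm and grips with 20 to 120 N. Pads are 22 mm wide; open, the fingers measure 114 mm over their backs; the gripper's body (76 mm by 85 mm) begins 54 mm behind the grasp point. The pads swing forward as they close: fully open they stand 13 mm farther back than shut.
Start: joints at [-1.395, 0.181, 1.607, -0, 1.354, -0.206], TCP at [0.214, -0.534, 0.218] pointing down, gripper open.
Joint ranges: [-2.99, 2.99], [-0.89, 2.07], [0.3, 2.58], [-1.14, 4.28], [0, 2.63], [-3.12, 3.12]. Speed limits (rad/s): [2.57, 2.57, 3.01, 3.14, 3.14, 3.14].

## Interface

Orientations are given as a unit quaternion [w, x, y, z].
In Python, from bench import ctrl gives the robot as it stands.
- The arm moves only by the shell command python3 -m handwheel 'ROWS' [OPENING]. ROWS is JSON, a list that holds one entry, the list of rows, each a list of 4 numbers: the shift along the tool's x, y, z each as a share of 20 cm, from -1 to 1, then the turn about the tool's z as a share of 1.5 rad, from -1 to 1. In form: [[[x, y, z, twist], ...]]. A call has 1 to 10 rows; each row is the pose to reach, as a shift and turn from the pose commanded when the call began, along the tool's axes at that moment; what a row does not reach only later rows make up. A row lasts 1/8 s, in which the tool goes at most 62.5 mm and 10.7 degrees, less where a joint would pass 70% of its speed; a pose out of reach is approached as far as the arm can. A call with a number of a shift or a turn outside -1 to 1 is refused whole. A call with a gripper value outside its range is refused whole. OPENING is the finger opening in mm, from 0 to 85.4, set as the call begins (- or left out, the last holds). The fingers move at their own pace and stop on an object; the grip force is fixed at half the most. Time passes only in rows, so rows that repeat a pose let the fingers close. It gives the time, the measured TCP pose, the force, the opening and the grip force at its end, in the units of the state.
- ctrl.get_obs(): the state, without advancing time (a new reading comes with each control period).
- ctrl.camera(name): name is "scene" or "top" or "wrist"; returns a dict with "color" (400x640x3 uint8, red, green, blue), "range_z" (400x640 float32, m along the optical axis (not along the pixel's ray), 0 where there is no reading), "K" (3x3 intrinsics, pixels), "pose" (4x4, takes a point from camera to world coordinates); the wrist camera has in their place "T_tool_cam" (4x4, takes a point from camera to tool coordinates, whose origin is the TCP and whose axes are the flange's). Camera axes: x right, y down, z forward; pixel columns grow to the right and rows downward; lengths in m; the calibration is good to about 2 mm. A picture is of the moment at which its call begins: read the wrist's pose just before it.
- ctrl.hand_in(): hands the job in; it is judged then, once.
The state is a dict: "time_s": time; "q": joint angles; "dq": joint speeds; "joint_efforts": joint torques, N m; "eef_pos": TCP position; "eef_rot": TCP orientation; "wrist_force": force on the tool from outside, world axes, zero at the start; "torque": the same for the moment, N m; "opening": opening from 0.0 (shut) to 1.0 (fully open); "grasp_force": force on a finger pad.
Only numpy, scipy, OpenCV 4.12 (cv2) and the standard library are available. Lean on these libraries where they do the work, as an engineer would, in place of code of your own. Each camera call takes 0.05 s, during which the arm holds its last target. There are 200 camera calls.

## Working session

There is one attempt and no reset: what is moved stays moved. The work goes in short steps, Python scripts to look and compute and a shell command to move; the robot and the scene stay as the last step left them, time stands still between calls to the robot, and variables do not carry over. Pictures are saved under pics/ and viewed, at most 14 in all, crops included, and the job is handed in when it is done.

```bash
ls; mkdir -p pics; cat > h.py <<'E'
import numpy as np, cv2
from bench import ctrl
def cam(n):
    o=ctrl.get_obs(); c=ctrl.camera(n)
    if n=='wrist':
        w,x,y,z=o['eef_rot']
        from scipy.spatial.transform import Rotation as R
        T=np.eye(4);T[:3,:3]=R.from_quat([x,y,z,w]).as_matrix();T[:3,3]=o['eef_pos']
        c['pose']=T@c['T_tool_cam']
    return c
def save(n,c): cv2.imwrite('pics/'+n+'.png',c['color'][:,:,::-1])
def pts(c):
    h,w=c['range_z'].shape;u,v=np.meshgrid(np.arange(w),np.arange(h));z=c['range_z']
    K=c['K'];P=np.stack([(u-K[0,2])/K[0,0]*z,(v-K[1,2])/K[1,1]*z,z],-1)
    return P@c['pose'][:3,:3].T+c['pose'][:3,3]
def ray(c,u,v,z):
    K=c['K'];d=c['pose'][:3,:3]@np.array([(u-K[0,2])/K[0,0],(v-K[1,2])/K[1,1],1]);o=c['pose'][:3,3]
    return o+d*(z-o[2])/d[2]
def proj(c,p):
    T=np.linalg.inv(c['pose']);q=c['K']@(T[:3,:3]@np.array(p)+T[:3,3]);return q[:2]/q[2]
E
python3 - <<'E'
from h import *
import pickle
for n in('scene','top'):
    c=cam(n);save(n+'0',c);pickle.dump(c,open(n+'0.pkl','wb'));print(n,c['pose'].round(3).tolist(),c['K'].tolist(),(c['range_z']>0).mean())
o=ctrl.get_obs();print(o)
E
```

```text
pics
scene [[-0.653, 0.654, -0.383, 0.992], [0.758, 0.562, -0.333, 0.398], [-0.002, -0.507, -0.862, 0.999], [0.0, 0.0, 0.0, 1.0]] [[455.1159484926688, 0.0, 316.5046889441638], [0.0, 455.1159484926688, 196.2497315366242], [0.0, 0.0, 1.0]] 0.9961640625
top [[0.017, -0.99, 0.139, 0.467], [-1.0, -0.016, 0.006, 0.063], [-0.004, -0.139, -0.99, 0.963], [0.0, 0.0, 0.0, 1.0]] [[388.65040774674816, 0.0, 322.8426374980009], [0.0, 388.65040774674816, 196.02502097934135], [0.0, 0.0, 1.0]] 0.99612109375
{'time_s': 0.1, 'q': array([-1.39530844e+00,  1.81498197e-01,  1.60786631e+00,  2.13022539e-06,
        1.35380021e+00, -2.06318398e-01]), 'dq': array([-0.00043464, -0.0013703 , -0.00337218,  0.00069189, -0.00134652,
        0.00030218]), 'joint_efforts': array([ 8.72326552e-06, -4.45879269e+01, -3.52239382e+01, -3.00856600e-04,
        4.18123513e-03, -1.39784751e-05]), 'eef_pos': array([ 0.21416155, -0.53309139,  0.21677673]), 'eef_rot': array([-7.85923286e-04,  9.81833009e-01,  1.89745423e-01,  1.31562454e-05]), 'wrist_force': array([-0.22449725, -0.7385302 , -0.3072669 ]), 'torque': array([ 0.00850049, -0.00991664, -0.01462226]), 'grasp_force': 0.0, 'opening': 1.0001350115500425}
```

View pics/scene0.png

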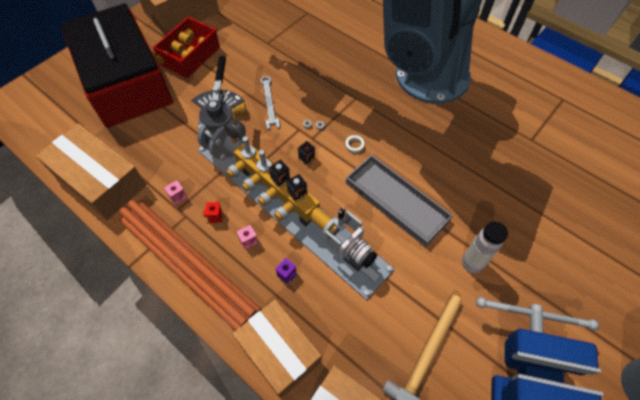

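View pics/top0.png

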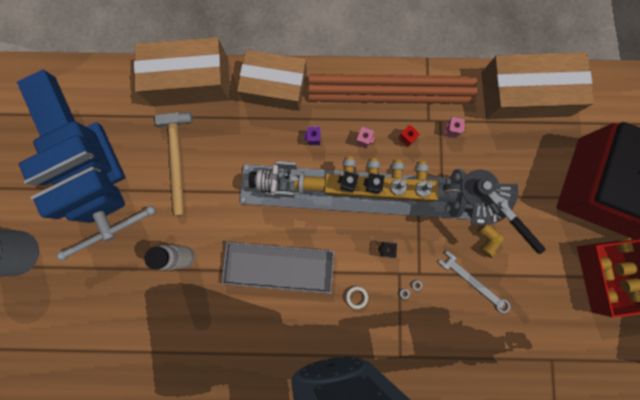

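The top view shows coils on stems 3 and 4 only (374,182 and 348,180), with stems 1 and 2 bare at 423,187 and 398,187. The loose black coil is at 388,249 and the tray is centred at 278,267. The lever axis is at 487,187 with its grip pointing to 540,248, and the can is at 158,258. Pink, purple and red look-alikes lie beyond the skid at 313/366/409/455, 130.

```bash
python3 - <<'E'
from h import *
import pickle
t=pickle.load(open('top0.pkl','rb'));s=pickle.load(open('scene0.pkl','rb'))
a=cv2.resize(t['color'][140:300,220:560],None,fx=2.35,fy=2.35,interpolation=cv2.INTER_CUBIC);
b=cv2.resize(s['color'][50:310,180:400],None,fx=1,fy=1)
cv2.imwrite('pics/c1.png',a[:,:,::-1])
P=pts(t);Q=pts(s)
for n,(u,v) in dict(stem1=(423,187),stem2=(398,187),c3=(374,178),c4=(348,178),c5=(388,246),axis=(487,185),grip=(527,233),tip=(541,249),tray=(278,267),can=(158,258),skidL=(241,203),skidR=(470,215),knob=(252,180),fl=(452,185)).items():print(n,P[v,u].round(3),ray(t,u,v,P[v,u][2]).round(3))
for n,(u,v) in dict(c3=(280,171),c4=(297,185),c5=(307,152),can=(495,232),grip=(218,75),axis=(215,103)).items():print('S',n,Q[v,u].round(3))
# tray by depth: floor/walls
m=(cv2.inRange(t['color'],(60,60,60),(140,140,140))>0)
hsv=cv2.cvtColor(t['color'],cv2.COLOR_RGB2HSV)
m=((hsv[...,1]<70)&(P[...,2]>0.001)&(P[...,2]<0.04)).astype(np.uint8)
n,l,st,ce=cv2.connectedComponentsWithStats(m)
for i in range(1,n):
    if st[i,4]>500:
        q=P[l==i];print(st[i],ce[i].round(1),q.min(0).round(3),q.max(0).round(3),np.round(cv2.minAreaRect(q[:,:2].astype(np.float32)*1000),3 ) if 0 else cv2.minAreaRect((q[:,:2]*1000).astype(np.float32)))
E
```

```text
stem1 [ 0.607 -0.148  0.133] [ 0.607 -0.148  0.133]
stem2 [ 0.607 -0.094  0.131] [ 0.607 -0.094  0.131]
c3 [ 0.622 -0.04   0.15 ] [ 0.622 -0.04   0.15 ]
c4 [0.619 0.016 0.159] [0.619 0.016 0.159]
c5 [ 0.481 -0.086  0.043] [ 0.481 -0.086  0.043]
axis [ 0.603 -0.26   0.195] [ 0.603 -0.26   0.195]
grip [ 0.509 -0.338  0.188] [ 0.509 -0.338  0.188]
tip [ 0.478 -0.364  0.188] [ 0.478 -0.364  0.188]
tray [0.426 0.175 0.002] [0.426 0.175 0.002]
can [0.447 0.399 0.169] [0.447 0.399 0.169]
skidL [0.581 0.272 0.008] [0.581 0.272 0.008]
skidR [ 0.555 -0.273  0.064] [ 0.555 -0.273  0.064]
knob [0.623 0.23  0.098] [0.623 0.23  0.098]
fl [ 0.608 -0.202  0.159] [ 0.608 -0.202  0.159]
S c3 [ 0.62  -0.032  0.154]
S c4 [0.622 0.021 0.153]
S c5 [ 0.484 -0.075  0.046]
S can [0.452 0.406 0.17 ]
S grip [ 0.528 -0.322  0.189]
S axis [ 0.598 -0.255  0.196]
[ 240  165  212   53 3259] [335.8 200.5] [ 0.554 -0.247  0.001] [0.679 0.276 0.039] ((616.2520141601562, 12.630279541015625), (525.884521484375, 100.85993194580078), 86.93600463867188)
[ 11 231  28  45 504] [ 27.8 252.7] [0.397 0.764 0.001] [0.503 0.812 0.04 ] ((452.18890380859375, 785.4384765625), (105.82501983642578, 43.584129333496094), 5.41631555557251)
[ 221  242  113   52 4068] [277.8 267.6] [0.369 0.042 0.001] [0.484 0.313 0.031] ((427.30767822265625, 176.2635955810547), (268.2383728027344, 100.7709732055664), 86.1491470336914)
[438 251  73  62 671] [473.5 282.3] [ 0.33  -0.384  0.001] [ 0.472 -0.212  0.012] ((398.9066162109375, -301.4413757324219), (200.8517608642578, 39.90388107299805), 51.90690231323242)
```

View pics/c1.png

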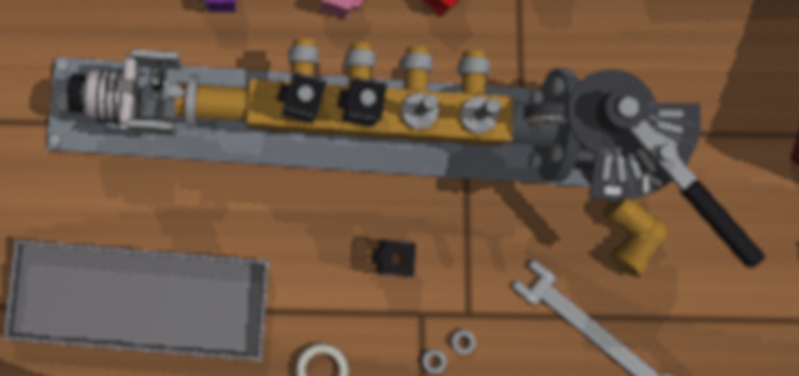

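The crop confirms two coils on stems 3 and 4, plus the black loose coil. The lever points into the fan of notches at about 0.75, and the broad bar is at crop pixel (613,190). Next I refine the positions numerically.

```bash
cat >> h.py <<'E'
def plan(*W):
    """waypoints (x,y,z,toolx angle) -> rows from measured pose"""
    from scipy.spatial.transform import Rotation as R
    o=ctrl.get_obs();w,x,y,z=o['eef_rot'];M=R.from_quat([x,y,z,w]).as_matrix();p=np.array(o['eef_pos'])
    a0=np.arctan2(M[1,0],M[0,0]);print('at',p.round(4),'ang',round(a0,3),'op',round(o['opening']*85.4,1),'t',o['time_s'])
    for q in W:
        d=M.T@(np.array(q[:3])-p)/.2; t=-(q[3]-a0)/1.5
        print([round(float(v),3) for v in (*d,t)])
def blob(P,m,lo,hi,box):
    m=m&(P[...,2]>lo)&(P[...,2]<hi)&(P[...,0]>box[0])&(P[...,0]<box[1])&(P[...,1]>box[2])&(P[...,1]<box[3])
    n,l,st,ce=cv2.connectedComponentsWithStats(m.astype(np.uint8),connectivity=8)
    for i in range(1,n):
        if st[i,4]>=25:
            q=P[l==i];r=cv2.minAreaRect((q[:,:2]*1000).astype(np.float32))
            print(st[i,4],'px',ce[i].round(),'z',np.percentile(q[:,2],[5,50,95]).round(3),'c',np.round(r[0],1),'wh',np.round(r[1],1),'a',round(r[2],1),'mean',q.mean(0).round(4))
E
python3 - <<'E'
from h import *
import pickle
for n in('top','scene'):
    c=pickle.load(open(n+'0.pkl','rb'));P=pts(c);g=c['color'].max(2);dark=g<70
    print(n);print('grip');blob(P,g<50,.175,.2,(.45,.6,-.42,-.25))
    print('coils');blob(P,g<255,.135,.157,(.57,.66,-.08,.06))
    print('stemtops');blob(P,g<255,.15,.17,(.57,.66,-.18,.06))
    print('c5');blob(P,dark,.03,.055,(.42,.54,-.15,0.02))
    print('tray');blob(P,g<255,.022,.036,(.33,.52,.02,.34))
    print('head');blob(P,g<255,.05,.12,(.57,.67,.1,.3))
    print('cam');blob(P,g<255,.13,.22,(.57,.67,.06,.3))
    print('can');blob(P,g<255,.15,.2,(.3,.6,.3,.5))
E
```

```text
top
grip
336 px [527. 235.] z [0.185 0.188 0.191] c [ 505.3 -338.6] wh [82.3 16.2] a 41.1 mean [ 0.5048 -0.338   0.1883]
coils
268 px [348. 181.] z [0.137 0.152 0.155] c [617.   17.5] wh [39.8 36.2] a 74.6 mean [0.6152 0.0159 0.1507]
270 px [374. 183.] z [0.137 0.152 0.155] c [613.8 -38.2] wh [39.7 37.1] a 79.8 mean [ 0.6121 -0.0398  0.1505]
stemtops
249 px [349. 180.] z [0.151 0.153 0.159] c [615.9  13.5] wh [31.6 36.2] a 74.5 mean [0.6157 0.0136 0.1537]
250 px [375. 182.] z [0.151 0.153 0.159] c [613.1 -42.2] wh [31.7 37. ] a 80.0 mean [ 0.6127 -0.0421  0.1535]
37 px [402. 184.] z [0.154 0.159 0.162] c [609.7 -97.7] wh [12.2 11.7] a 88.3 mean [ 0.6096 -0.0975  0.1585]
36 px [429. 185.] z [0.155 0.158 0.16 ] c [ 607.5 -153.7] wh [12.7 11.7] a 8.7 mean [ 0.6068 -0.1535  0.158 ]
c5
163 px [389. 250.] z [0.04  0.042 0.045] c [472.3 -88.1] wh [30.9 33.1] a 84.2 mean [ 0.4725 -0.0875  0.0425]
tray
531 px [276. 268.] z [0.024 0.027 0.029] c [426.  174.1] wh [260.1  99.9] a 86.2 mean [0.4246 0.178  0.0265]
head
714 px [267. 180.] z [0.082 0.099 0.112] c [624.8 186.1] wh [107.4  72.1] a 87.
[... 1012 characters left out ...]
mean [ 0.6157 -0.0404  0.1538]
209 px [296. 182.] z [0.151 0.153 0.159] c [617.9  14.7] wh [33.8 36.1] a 75.0 mean [0.6188 0.015  0.1538]
c5
139 px [306. 149.] z [0.032 0.042 0.046] c [474.9 -87. ] wh [30.7 35.4] a 89.1 mean [ 0.477  -0.0856  0.0406]
tray
584 px [399. 198.] z [0.023 0.026 0.03 ] c [428.2 174.5] wh [260.7 103.3] a 86.4 mean [0.429  0.1791 0.0263]
head
1224 px [350. 243.] z [0.078 0.097 0.113] c [627.4 171.2] wh [ 71.  141.8] a 1.3 mean [0.6322 0.1815 0.0969]
cam
115 px [341. 217.] z [0.133 0.172 0.193] c [625.4 146.6] wh [ 9.7 14.8] a 90.0 mean [0.6272 0.148  0.1683]
can
456 px [495. 233.] z [0.157 0.169 0.172] c [449.5 407.2] wh [45.5 45.6] a 43.7 mean [0.4523 0.407  0.1678]
```

```bash
python3 - <<'E'
from h import *
A=np.array([.600,-.256]);r=.135
f=lambda t,z:(*(A-r*np.array([np.cos(t),np.sin(t)])),z,t)
plan(f(.7,.25),f(.7,.178))
E
```

```text
at [ 0.2142 -0.5331  0.2168] ang 0.382 op 85.4 t 0.1
[1.665, -0.356, -0.165, -0.212]
[1.665, -0.355, 0.195, -0.212]
```

```bash
python3 -m handwheel '[[[0.42,-0.09,-0.16,0],[0.85,-0.18,-0.165,0],[0.85,-0.18,-0.165,0],[0.85,-0.18,-0.165,0]]]' 46 && python3 -m handwheel '[[[0.3,-0.06,0,-0.1],[0.815,-0.175,0,-0.212],[0.815,-0.175,0,-0.212],[0.815,-0.175,0,-0.212],[0.815,-0.175,0,-0.212],[0.815,-0.175,0,-0.212]]]'; python3 - <<'E'
from h import *
A=np.array([.600,-.256]);r=.135
f=lambda t,z:(*(A-r*np.array([np.cos(t),np.sin(t)])),z,t)
plan(f(.7,.25),f(.7,.178))
c=cam('wrist');save('w1',c);P=pts(c);blob(P,c['color'].max(2)<60,.17,.2,(.4,.6,-.45,-.2))
E
```

```text
time_s: 0.6
eef_pos: [0.3613, -0.4346, 0.2508]
eef_rot: [-0.0, 0.981, 0.192, 0.0]
wrist_force: [-0.6, -0.4, 0.1]
opening: 0.541
grasp_force: 0.0
time_s: 1.35
eef_pos: [0.4956, -0.3448, 0.2504]
eef_rot: [-0.0, 0.94, 0.342, -0.0]
wrist_force: [-0.5, -0.7, 0.3]
opening: 0.536
grasp_force: 0.0
at [ 0.4956 -0.3448  0.2504] ang 0.698 op 45.8 t 1.35
[0.01, -0.003, 0.002, -0.002]
[0.011, -0.003, 0.362, -0.002]
107 px [310.  23.] z [0.171 0.184 0.19 ] c [ 587.2 -259.2] wh [ 3.9 20.8] a 2.2 mean [ 0.5862 -0.2588  0.1826]
1360 px [325. 166.] z [0.186 0.188 0.189] c [ 516.8 -331.5] wh [59.6 16.7] a 39.6 mean [ 0.5224 -0.3252  0.188 ]
67 px [333. 239.] z [0.185 0.187 0.189] c [ 483.6 -367.3] wh [17.   5.8] a 14.1 mean [ 0.4827 -0.3673  0.1872]
```

View pics/w1.png

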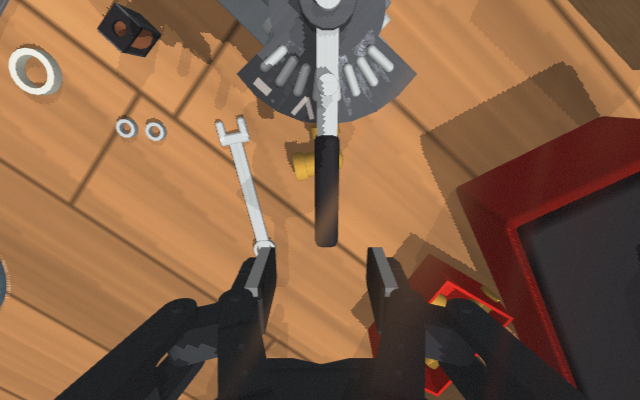

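```bash
python3 -m handwheel '[[[0.01,-0.003,0.18,0],[0.01,-0.003,0.362,0],[0.01,-0.003,0.362,0],[0.01,-0.003,0.362,0]]]' 46 && python3 -m handwheel '[[[0,0,0,0],[0,0,0,0],[0,0,0,0]]]' 26; python3 - <<'E'
from h import *
A=np.array([.600,-.256]);r=.135
f=lambda t,z:(*(A-r*np.array([np.cos(t),np.sin(t)])),z,t)
plan(*[f(t,.178) for t in (.6,.5,.4,.3,.2,.1,0.,-.09)])
E
```

```text
time_s: 1.9
eef_pos: [0.4981, -0.343, 0.1797]
eef_rot: [0.001, 0.94, 0.342, 0.0]
wrist_force: [-0.3, -0.8, 0.0]
opening: 0.538
grasp_force: 0.0
time_s: 2.28
eef_pos: [0.4982, -0.3421, 0.1789]
eef_rot: [0.001, 0.939, 0.343, 0.0]
wrist_force: [0.2, 0.2, 0.1]
opening: 0.302
grasp_force: 0.0
at [ 0.4982 -0.3421  0.1789] ang 0.7 op 25.8 t 2.275
[-0.005, -0.069, 0.004, 0.067]
[0.005, -0.136, 0.004, 0.133]
[0.022, -0.201, 0.004, 0.2]
[0.045, -0.264, 0.004, 0.267]
[0.074, -0.325, 0.004, 0.333]
[0.109, -0.383, 0.004, 0.4]
[0.15, -0.436, 0.004, 0.467]
[0.191, -0.481, 0.004, 0.527]
```

```bash
python3 -m handwheel '[[[-0.005,-0.07,0,0.067],[0.005,-0.135,0,0.133],[0.02,-0.2,0,0.2],[0.045,-0.265,0,0.267],[0.075,-0.325,0,0.333],[0.11,-0.383,0,0.4],[0.15,-0.436,0,0.467],[0.19,-0.481,0,0.527],[0.19,-0.481,0,0.527],[0.19,-0.481,0,0.527]]]'; python3 - <<'E'
from h import *
plan()
c=cam('top');P=pts(c);blob(P,c['color'].max(2)<60,.17,.192,(.4,.6,-.45,-.2))
E
```

```text
time_s: 3.52
eef_pos: [0.4652, -0.2442, 0.1784]
eef_rot: [0.0, 0.999, -0.044, 0.0]
wrist_force: [0.1, -0.7, 1.0]
opening: 0.308
grasp_force: 0.0
at [ 0.4652 -0.2442  0.1784] ang -0.089 op 26.3 t 3.525
61 px [479. 192.] z [0.171 0.184 0.191] c [ 588.9 -251.9] wh [29.7  7. ] a 53.4 mean [ 0.5903 -0.2485  0.1826]
132 px [518. 225.] z [0.185 0.188 0.19 ] c [ 523.7 -322.6] wh [33.1 16.8] a 40.1 mean [ 0.5245 -0.3215  0.1881]
```

```bash
python3 - <<'E'
from h import *
c=cam('wrist');save('w2',c);P=pts(c);blob(P,c['color'].max(2)<60,.17,.2,(.4,.6,-.45,-.2))
E
```

```text
37 px [326.   0.] z [0.17  0.172 0.173] c [ 585.7 -256.8] wh [9.6 1.3] a 86.1 mean [ 0.5859 -0.2571  0.1717]
40 px [443. 112.] z [0.18  0.182 0.185] c [ 532.6 -307.3] wh [5.5 1.3] a 11.4 mean [ 0.5332 -0.3071  0.1821]
2499 px [510. 165.] z [0.183 0.188 0.189] c [ 504.2 -341.1] wh [55.8 17.5] a 39.5 mean [ 0.506  -0.3379  0.1875]
860 px [552. 207.] z [0.187 0.188 0.189] c [ 483.9 -361.8] wh [14.6 27.2] a 88.9 mean [ 0.4826 -0.3604  0.1882]
```

View pics/w2.png

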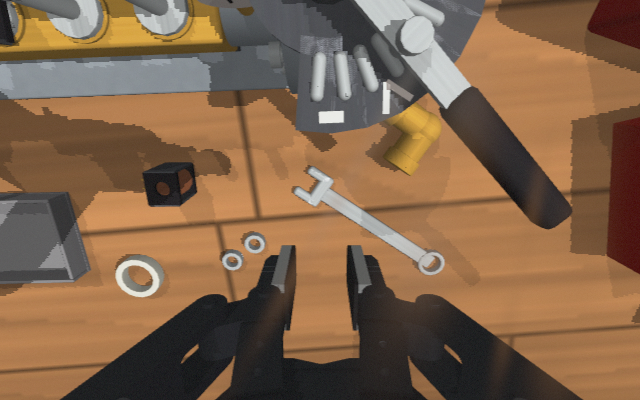

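```bash
python3 - <<'E'
from h import *
c=cam('wrist');P=pts(c);plan()
for u,v in((285,250),(290,262),(280,290),(357,250),(353,262),(350,280),(363,290)):print(u,v,P[v,u].round(4))
o=ctrl.get_obs()['eef_pos'];print(proj(c,o), proj(c,o+[0,0,-.008]),c['T_tool_cam'].round(3).tolist())
print(ctrl.get_obs()['wrist_force'])
E
```

```text
at [ 0.4651 -0.2443  0.1782] ang -0.09 op 25.8 t 3.675
285 250 [ 0.4781 -0.2279  0.2015]
290 262 [ 0.477  -0.231   0.2111]
280 290 [ 0.4744 -0.2283  0.2279]
357 250 [ 0.4742 -0.2618  0.1998]
353 262 [ 0.4745 -0.2588  0.2113]
350 280 [ 0.4676 -0.2568  0.2145]
363 290 [ 0.4751 -0.2605  0.2332]
[322.03156777 248.82364997] [321.9880961  242.35244583] [[-0.001, -0.949, -0.315, 0.081], [1.0, -0.001, -0.001, -0.0], [0.001, -0.315, 0.949, -0.155], [0.0, 0.0, 0.0, 1.0]]
[-0.1796471   0.55709474 -0.00112094]
```

```bash
python3 - <<'E'
from h import *
o=ctrl.get_obs()['eef_pos']
for n in('scene','top'):
    c=cam(n);P=pts(c);d=P-o
    m=(abs(d[...,0])<.02)&(abs(d[...,1])<.04)&(P[...,2]>.1)
    q=P[m];print(n,m.sum(), np.sort(q[:,2])[:8].round(3) if m.any() else '', proj(c,o))
c=cam('scene');u,v=proj(c,o).astype(int);cr=c['color'][max(v-60,0):v+60,u-80:u+80];cv2.imwrite('pics/s3.png',cv2.resize(cr,None,fx=5,fy=5)[:,:,::-1]);print(u,v)
E
```

```text
scene 1200 [0.191 0.192 0.192 0.192 0.193 0.193 0.193 0.193] [259.27496408  79.15506018]
top 3125 [0.207 0.213 0.214 0.214 0.225 0.235 0.236 0.236] [478.63663293 254.45033883]
259 79
```

View pics/s3.png

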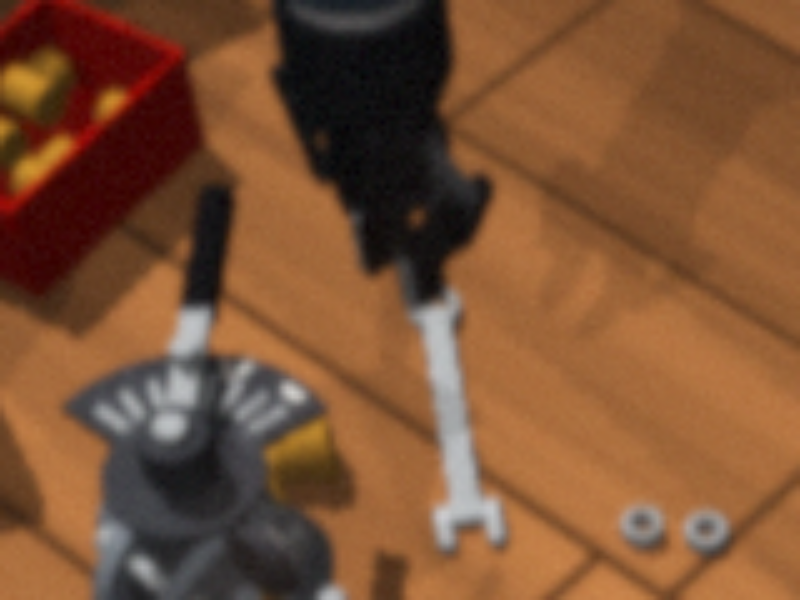

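The picture shows the fingertips end above the lever: they passed over it at z≈0.19–0.20 and it hasn't moved. The pads evidently sit about 15–20 mm higher than the nominal. I'll repeat the move lower.

```bash
python3 - <<'E'
from h import *
A=np.array([.600,-.256]);r=.135
f=lambda t,z:(*(A-r*np.array([np.cos(t),np.sin(t)])),z,t)
plan(f(-.05,.25),f(.7,.25),f(.7,.152))
E
```

```text
at [ 0.465  -0.2441  0.1781] ang -0.091 op 25.8 t 3.825
[0.003, 0.025, -0.359, -0.027]
[0.203, 0.478, -0.359, -0.527]
[0.203, 0.478, 0.131, -0.527]
```

```bash
python3 -m handwheel '[[[0,0.02,-0.2,0],[0,0.02,-0.359,0],[0.1,0.25,-0.359,-0.26],[0.203,0.478,-0.359,-0.527],[0.203,0.478,-0.359,-0.527],[0.203,0.478,-0.359,-0.527],[0.203,0.478,-0.359,-0.527]]]' 46 && python3 -m handwheel '[[[0,0,0.25,0],[0,0,0.49,0],[0,0,0.49,0],[0,0,0.49,0]]]' && python3 -m handwheel '[[[0,0,0,0],[0,0,0,0],[0,0,0,0]]]' 26; python3 - <<'E'
from h import *
A=np.array([.600,-.256]);r=.135
f=lambda t,z:(*(A-r*np.array([np.cos(t),np.sin(t)])),z,t)
plan(*[f(t,.152) for t in (.6,.5,.4,.3,.2,.1,0.,-.09)])
c=cam('wrist');P=pts(c);print([P[v,u].round(3).tolist() for u,v in((285,250),(357,250),(322,200))])
E
```

```text
time_s: 4.7
eef_pos: [0.4967, -0.343, 0.2496]
eef_rot: [-0.0, 0.939, 0.344, -0.0]
wrist_force: [-0.2, 0.3, -0.1]
opening: 0.542
grasp_force: 0.0
time_s: 5.2
eef_pos: [0.4976, -0.3436, 0.1538]
eef_rot: [0.001, 0.939, 0.343, 0.0]
wrist_force: [0.8, -0.7, 0.2]
opening: 0.539
grasp_force: 0.0
time_s: 5.58
eef_pos: [0.4973, -0.3432, 0.1531]
eef_rot: [0.001, 0.939, 0.343, 0.0]
wrist_force: [1.2, -1.5, 1.4]
opening: 0.304
grasp_force: 0.4
at [ 0.4973 -0.3432  0.1531] ang 0.7 op 26.0 t 5.575
[0.002, -0.07, 0.005, 0.067]
[0.012, -0.137, 0.005, 0.133]
[0.029, -0.202, 0.005, 0.2]
[0.052, -0.266, 0.005, 0.267]
[0.081, -0.326, 0.005, 0.333]
[0.116, -0.384, 0.005, 0.4]
[0.157, -0.438, 0.005, 0.467]
[0.198, -0.482, 0.005, 0.527]
[[0.495, -0.322, 0.176], [0.517, -0.348, 0.176], [0.529, -0.317, 0.189]]
```

```bash
python3 -m handwheel '[[[0,-0.07,0,0.067],[0.012,-0.137,0,0.133],[0.03,-0.202,0,0.2],[0.052,-0.266,0,0.267],[0.08,-0.326,0,0.333],[0.116,-0.384,0,0.4],[0.157,-0.438,0,0.467],[0.198,-0.482,0,0.527],[0.198,-0.482,0,0.527],[0.198,-0.482,0,0.527]]]'; python3 - <<'E'
from h import *
plan()
c=cam('top');P=pts(c);blob(P,c['color'].max(2)<60,.17,.192,(.4,.6,-.45,-.2))
c=cam('wrist');save('w4',c);P=pts(c);blob(P,c['color'].max(2)<60,.17,.192,(.4,.6,-.45,-.2))
E
```

```text
time_s: 6.88
eef_pos: [0.4651, -0.2445, 0.1522]
eef_rot: [0.001, 0.999, -0.045, 0.0]
wrist_force: [-0.5, -4.3, -2.1]
opening: 0.303
grasp_force: 2.4
at [ 0.4651 -0.2445  0.1522] ang -0.09 op 25.9 t 6.875
45 px [477. 191.] z [0.172 0.181 0.191] c [ 592.  -245.4] wh [18.5  3.8] a 36.4 mean [ 0.5923 -0.245   0.1821]
161 px [482. 236.] z [0.182 0.188 0.191] c [ 501.5 -249.2] wh [16.4 36.3] a 87.6 mean [ 0.5009 -0.248   0.1874]
49 px [481. 267.] z [0.185 0.188 0.19 ] c [ 441.  -243.8] wh [15.5 11.1] a 73.8 mean [ 0.4411 -0.2435  0.1882]
1250 px [321. 185.] z [0.186 0.188 0.189] c [ 508.7 -244.6] wh [12.5 32.1] a 58.5 mean [ 0.5117 -0.2479  0.1878]
4048 px [333. 282.] z [0.185 0.188 0.189] c [ 469.6 -249.2] wh [19.  69.6] a 84.0 mean [ 0.4662 -0.249   0.1879]
100 px [291. 258.] z [0.171 0.18  0.19 ] c [ 474.  -230.8] wh [1.4 8.2] a 84.5 mean [ 0.4761 -0.2311  0.18  ]
271 px [269. 267.] z [0.173 0.183 0.191] c [ 473.9 -220.8] wh [5.3 2. ] a 77.1 mean [ 0.474  -0.2209  0.1828]
262 px [373. 267.] z [0.173 0.183 0.191] c [ 469.7 -267.8] wh [5.6 1.9] a 81.6 mean [ 0.4697 -0.2677  0.1827]
43 px [292. 297.] z [0.18  0.186 0.192] c [ 460.1 -230. ] wh [0.2 9.4] a 84.6 mean [ 0.4596 -0.23    0.1861]
```

View pics/w4.png

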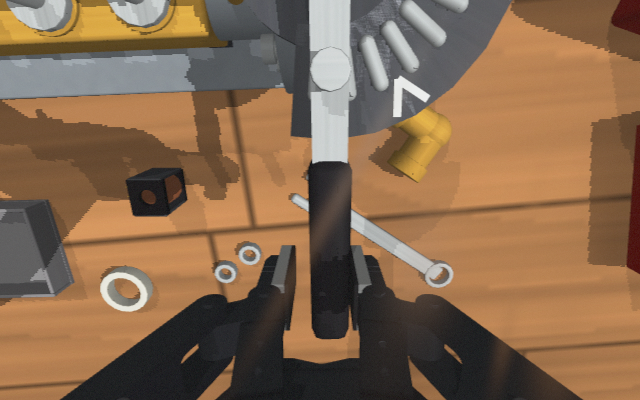

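Lever is now over the broad bar in shut, and the arrowhead is visible at (405,95), one step over. Next I lift off and go above the loose coil.

```bash
python3 -m handwheel '[[[0,0.02,-0.25,0],[0,0.02,-0.49,0],[0,0.02,-0.49,0],[0,0.02,-0.49,0]]]' 46; python3 - <<'E'
from h import *
plan((.45,-.087,.25,0))
E
```

```text
time_s: 7.48
eef_pos: [0.4645, -0.247, 0.2496]
eef_rot: [-0.0, 0.999, -0.045, -0.0]
wrist_force: [0.7, -0.2, 0.2]
opening: 0.543
grasp_force: 0.0
at [ 0.4645 -0.247   0.2496] ang -0.09 op 46.4 t 7.475
[-0.144, -0.79, -0.001, -0.06]
```

```bash
python3 -m handwheel '[[[-0.07,-0.4,0,-0.06],[-0.144,-0.79,0,-0.06],[-0.144,-0.79,0,-0.06],[-0.144,-0.79,0,-0.06],[-0.144,-0.79,0,-0.06]]]' 60; python3 - <<'E'
from h import *
plan()
c=cam('wrist');save('w5',c);P=pts(c);
blob(P,c['color'].max(2)<80,.038,.052,(.38,.56,-.17,0.03))
blob(P,c['color'].max(2)<999,.006,.052,(.38,.56,-.17,0.03))
c=cam('top');P=pts(c);print('grip');blob(P,c['color'].max(2)<60,.17,.192,(.4,.56,-.45,-.2))
E
```

```text
time_s: 8.1
eef_pos: [0.4499, -0.0876, 0.249]
eef_rot: [-0.0, 1.0, -0.0, -0.001]
wrist_force: [0.5, -0.2, -0.9]
opening: 0.705
grasp_force: 0.0
at [ 0.4499 -0.0876  0.249 ] ang -0.0 op 60.2 t 8.1
660 px [322. 146.] z [0.041 0.043 0.044] c [474. -88.] wh [31.8 34.6] a 84.9 mean [ 0.474  -0.0879  0.0426]
960 px [320. 145.] z [0.018 0.042 0.044] c [474.  -81.1] wh [45.7 36.1] a 85.0 mean [ 0.4749 -0.0858  0.0382]
149 px [374. 204.] z [0.006 0.008 0.01 ] c [ 391.2 -158.3] wh [21.8 20.4] a 89.6 mean [ 0.391  -0.158   0.0083]
96 px [268. 211.] z [0.007 0.012 0.014] c [383.  -14.3] wh [31.2  5.8] a 89.7 mean [ 0.3827 -0.0147  0.0113]
grip
```

View pics/w5.png

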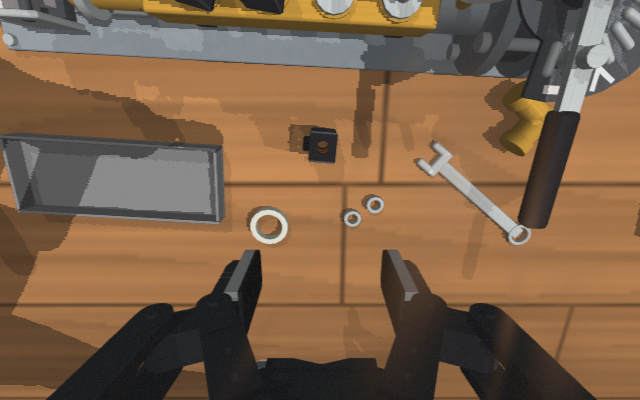

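Image w5: the loose coil stands upright at (322,146), its tabs to the left. It's the only black one on the bench near the skid, so it is coil5. I'll check lever angle and tip height.

```bash
python3 - <<'E'
from h import *
c=cam('wrist');P=pts(c)
blob(P,c['color'].max(2)<60,.165,.195,(.4,.58,-.33,-.2))
for u in (245,250,255,258,387,392,397): print(u,[(v,P[v,u].round(3).tolist()) for v in (250,254,260)])
plan((.474,-.088,.15,1.484))
print(ctrl.get_obs()['q'].round(3))
E
```

```text
2591 px [549. 157.] z [0.179 0.188 0.189] c [ 477.9 -250.5] wh [18.  84.8] a 87.0 mean [ 0.488  -0.2491  0.1858]
245 [(250, [0.461, -0.051, 0.271]), (254, [0.461, -0.052, 0.275]), (260, [0.461, -0.054, 0.281])]
250 [(250, [0.462, -0.054, 0.272]), (254, [0.531, -0.088, 0.404]), (260, [0.462, -0.056, 0.281])]
255 [(250, [0.461, -0.056, 0.272]), (254, [0.461, -0.057, 0.276]), (260, [0.46, -0.058, 0.278])]
258 [(250, [0.46, -0.057, 0.27]), (254, [0.458, -0.057, 0.27]), (260, [0.456, -0.057, 0.272])]
387 [(250, [0.461, -0.119, 0.271]), (254, [0.461, -0.118, 0.275]), (260, [0.46, -0.118, 0.279])]
392 [(250, [0.461, -0.122, 0.271]), (254, [0.461, -0.121, 0.275]), (260, [0.461, -0.12, 0.28])]
397 [(250, [0.461, -0.124, 0.272]), (254, [0.461, -0.123, 0.275]), (260, [0.461, -0.122, 0.281])]
at [ 0.4502 -0.0884  0.2495] ang -0.002 op 59.7 t 8.25
[0.119, -0.002, 0.497, -0.991]
[-0.453 -0.115  1.847 -0.     1.411  1.12 ]
```

```bash
python3 -m handwheel '[[[0.119,0,0.2,-0.99],[0.119,0,0.5,-0.99],[0.119,0,0.5,-0.99],[0.119,0,0.5,-0.99],[0.119,0,0.5,-0.99],[0.119,0,0.5,-0.99],[0.119,0,0.5,-0.99],[0.119,0,0.5,-0.99],[0.119,0,0.5,-0.99],[0.119,0,0.5,-0.99]]]' 60; python3 - <<'E'
from h import *
c=cam('wrist');P=pts(c)
blob(P,c['color'].max(2)<80,.036,.052,(.38,.56,-.17,0.03))
c=cam('scene');P=pts(c)
blob(P,c['color'].max(2)<80,.036,.052,(.38,.56,-.17,0.03))
plan((.4745,-.088,.05,1.484),(.4745,-.088,.010,1.484))
E
```

```text
time_s: 9.5
eef_pos: [0.4741, -0.088, 0.1498]
eef_rot: [-0.0, 0.738, 0.674, -0.0]
wrist_force: [-0.6, -0.3, 0.1]
opening: 0.705
grasp_force: 0.0
975 px [317. 190.] z [0.041 0.043 0.044] c [473.1 -88. ] wh [31.7 34. ] a 86.1 mean [ 0.471  -0.0856  0.0425]
132 px [306. 148.] z [0.038 0.043 0.046] c [474.6 -87.1] wh [32.2 35.5] a 78.7 mean [ 0.4756 -0.0864  0.0424]
at [ 0.4741 -0.0878  0.1499] ang 1.482 op 59.9 t 9.6
[-0.001, 0.002, 0.5, -0.002]
[-0.001, 0.002, 0.7, -0.002]
```

```bash
python3 -m handwheel '[[[0,0,0.25,0],[0,0,0.5,0],[0,0,0.6,0],[0,0,0.7,0],[0,0,0.7,0],[0,0,0.7,0]]]' && python3 -m handwheel '[[[0,0,0,0],[0,0,0,0],[0,0,0,0],[0,0,0,0],[0,0,0,0]]]' 20; python3 - <<'E'
from h import *
c=cam('wrist');P=pts(c);plan();save('w6',c)
m=(P[...,2]<.12)&(P[...,2]>.0)
for u in (270,280,290,350,360,370):
  col=P[:,u];v=[v for v in range(200,320) if abs(col[v][0]-.474)<.06 and col[v][2]>.005][:3];print(u,[(k,col[k].round(3).tolist()) for k in v])
E
```

```text
time_s: 10.35
eef_pos: [0.4747, -0.0878, 0.0107]
eef_rot: [0.0, 0.737, 0.676, 0.0]
wrist_force: [-0.1, -0.5, 0.1]
opening: 0.7
grasp_force: 0.0
time_s: 10.98
eef_pos: [0.4752, -0.088, 0.0113]
eef_rot: [0.001, 0.737, 0.676, 0.0]
wrist_force: [0.1, -0.7, 6.8]
opening: 0.405
grasp_force: 60.7
at [ 0.4752 -0.088   0.0113] ang 1.484 op 34.8 t 11.025
270 [(202, [0.482, -0.007, 0.166]), (251, [0.452, -0.074, 0.034]), (252, [0.452, -0.074, 0.035])]
280 [(246, [0.456, -0.074, 0.03]), (247, [0.456, -0.075, 0.03]), (248, [0.456, -0.075, 0.031])]
290 [(222, [0.459, -0.072, 0.005]), (223, [0.459, -0.073, 0.005]), (224, [0.459, -0.073, 0.007])]
350 [(223, [0.492, -0.075, 0.007]), (224, [0.492, -0.076, 0.007]), (225, [0.492, -0.075, 0.009])]
360 [(246, [0.495, -0.078, 0.029]), (247, [0.495, -0.078, 0.031]), (248, [0.495, -0.078, 0.032])]
370 [(248, [0.499, -0.079, 0.031]), (249, [0.499, -0.079, 0.032]), (250, [0.499, -0.078, 0.033])]
```

View pics/w6.png

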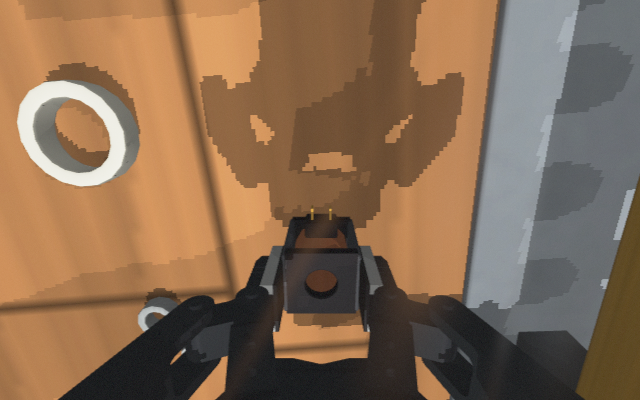

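Coil5 is gripped (opening 34.8 mm, 61 N), with its tabs at (320,213) pointing away. I'll move it to the tray's −y end.

```bash
python3 - <<'E'
from h import *
plan((.475,-.088,.1,1.484),(.4225,.1044,.1,1.506),(.4225,.1044,.018,1.506))
E
```

```text
at [ 0.4752 -0.088   0.0113] ang 1.484 op 34.8 t 11.025
[-0.001, -0.0, -0.444, 0.0]
[0.935, -0.345, -0.445, -0.015]
[0.936, -0.346, -0.035, -0.015]
```

```bash
python3 -m handwheel '[[[0,0,-0.2,0],[0,0,-0.444,0],[0.23,-0.085,-0.444,0],[0.46,-0.17,-0.444,0],[0.7,-0.26,-0.444,0],[0.935,-0.345,-0.444,-0.015],[0.935,-0.345,-0.444,-0.015],[0.935,-0.345,-0.444,-0.015]]]' ; python3 - <<'E'
from h import *
c=cam('wrist');P=pts(c);print([P[v,u].round(3).tolist() for u,v in((320,275),(320,300),(305,285))])
blob(P,P[...,2]<9,.022,.036,(.33,.52,.02,.34))
plan((.4225,.1044,.018,1.506))
E
```

```text
time_s: 12.02
eef_pos: [0.4217, 0.1046, 0.099]
eef_rot: [0.0, 0.729, 0.684, 0.0]
wrist_force: [-0.6, 0.1, -0.4]
opening: 0.405
grasp_force: 60.5
[[0.42, 0.096, 0.11], [0.42, 0.094, 0.13], [0.414, 0.102, 0.128]]
1642 px [256. 122.] z [0.023 0.026 0.028] c [378.  155.3] wh [183.1   4.5] a 86.2 mean [0.3791 0.167  0.0261]
1661 px [389. 122.] z [0.023 0.026 0.028] c [473.7 149. ] wh [183.2   4.7] a 86.3 mean [0.474  0.161  0.0261]
at [0.422  0.1041 0.099 ] ang 1.506 op 34.6 t 12.075
[0.002, 0.002, 0.405, 0.0]
```

```bash
python3 -m handwheel '[[[0,0,0.2,0],[0,0,0.37,0],[0,0,0.4,0],[0,0,0.412,0],[0,0,0.412,0],[0,0,0.412,0]]]' && python3 -m handwheel '[[[0,0,0,0],[0,0,0,0],[0,0,0,0]]]' 50 && python3 -m handwheel '[[[0,0,-0.3,0],[0,0,-0.6,0],[0,0,-0.9,0],[0,0,-1,0],[0,0,-1,0],[0,0,-1,0]]]'; python3 - <<'E'
from h import *
c=cam('wrist');P=pts(c)
blob(P,c['color'].max(2)<90,.038,.06,(.38,.48,.05,0.18))
plan((.614,-.042,.215,1.4))
E
```

```text
time_s: 12.82
eef_pos: [0.4226, 0.1047, 0.0175]
eef_rot: [0.001, 0.729, 0.684, 0.001]
wrist_force: [0.1, -0.3, -1.1]
opening: 0.403
grasp_force: 66.2
time_s: 13.2
eef_pos: [0.4217, 0.1048, 0.0166]
eef_rot: [0.0, 0.729, 0.684, 0.0]
wrist_force: [-0.3, -0.2, -0.1]
opening: 0.582
grasp_force: 0.0
time_s: 13.95
eef_pos: [0.4206, 0.1048, 0.2149]
eef_rot: [-0.001, 0.729, 0.684, -0.001]
wrist_force: [-0.3, 1.0, 0.1]
opening: 0.587
grasp_force: 0.0
815 px [323. 175.] z [0.045 0.047 0.048] c [422.1 104.2] wh [32.1 34. ] a 85.7 mean [0.4221 0.105  0.0465]
at [0.4204 0.1048 0.2146] ang 1.507 op 50.3 t 14.0
[-0.67, 1.013, -0.005, 0.071]
```

```bash
python3 -m handwheel '[[[-0.17,0.25,-0.1,0.07],[-0.34,0.5,-0.1,0.07],[-0.5,0.75,-0.1,0.07],[-0.67,0.99,-0.1,0.07],[-0.67,0.99,-0.1,0.07],[-0.67,0.99,-0.1,0.07],[-0.67,0.99,-0.1,0.07]]]' 60; python3 - <<'E'
from h import *
for n in('wrist','scene'):
    c=cam(n);P=pts(c)
    blob(P,P[...,2]<9,.148,.1565,(.57,.66,-.08,.06))
    blob(P,P[...,2]<9,.1575,.165,(.57,.66,-.08,.06))
plan((.614,-.042,.115,1.4))
E
```

```text
time_s: 14.88
eef_pos: [0.6096, -0.0406, 0.236]
eef_rot: [-0.0, 0.764, 0.645, -0.0]
wrist_force: [0.4, -0.3, 0.3]
opening: 0.705
grasp_force: 0.0
1778 px [319. 132.] z [0.151 0.153 0.154] c [617.2  13.8] wh [32.3 36. ] a 74.9 mean [0.6174 0.0144 0.1527]
1481 px [327. 201.] z [0.151 0.153 0.154] c [614.4 -41.8] wh [32.6 36.1] a 80.7 mean [ 0.6145 -0.0408  0.1526]
230 px [319. 133.] z [0.158 0.159 0.16 ] c [617.3  14. ] wh [12.4 12.3] a 70.0 mean [0.6173 0.0141 0.1587]
181 px [328. 204.] z [0.158 0.159 0.16 ] c [614.3 -41.7] wh [11.8 11.9] a 82.0 mean [ 0.6143 -0.0416  0.1586]
180 px [278. 168.] z [0.15  0.153 0.155] c [614.9 -41.6] wh [33.  37.6] a 80.6 mean [ 0.6163 -0.0402  0.1526]
193 px [296. 183.] z [0.15  0.153 0.155] c [617.8  14.1] wh [34.7 36.2] a 73.3 mean [0.6191 0.0153 0.153 ]
at [ 0.61   -0.0406  0.2368] ang 1.403 op 60.0 t 14.975
[-0.004, 0.021, 0.609, 0.002]
```

```bash
python3 - <<'E'
from h import *
c=cam('wrist');P=pts(c);m=(P[...,0]>.637)&(P[...,0]<.69)&(abs(P[...,1]+.014)<.07)&(P[...,2]<.22);print(P[m][:,2].max())
E
python3 -m handwheel '[[[0,0.023,0.3,0],[0,0.023,0.5,0],[0,0.023,0.61,0],[0,0.023,0.61,0],[0,0.023,0.61,0]]]' && python3 -m handwheel '[[[0,0,0,0],[0,0,0,0],[0,0,0,0],[0,0,0,0]]]' 20 && python3 -m handwheel '[[[0,0,-0.1,0],[0,0,-0.2,0],[0,0,-0.3,0],[0,0,-0.4,0],[0,0,-0.5,0],[0,0,-0.5,0]]]'; python3 - <<'E'
from h import *
plan((.4265,.1693,.22,1.506))
c=cam('scene');P=pts(c);o=ctrl.get_obs()['eef_pos'];d=P-o;m=(abs(d[...,0])<.03)&(abs(d[...,1])<.03);print('low',np.sort(P[m][:,2])[:400:40].round(3))
c=cam('wrist');save('w7',c)
E
```

```text
0.15398998764705252
time_s: 15.65
eef_pos: [0.616, -0.0424, 0.1161]
eef_rot: [0.001, 0.764, 0.645, 0.001]
wrist_force: [-0.6, -0.2, 0.2]
opening: 0.708
grasp_force: 0.0
time_s: 16.15
eef_pos: [0.616, -0.0426, 0.1164]
eef_rot: [0.001, 0.764, 0.645, 0.001]
wrist_force: [-1.1, 0.1, 6.2]
opening: 0.414
grasp_force: 62.6
time_s: 16.9
eef_pos: [0.6164, -0.0427, 0.2171]
eef_rot: [0.002, 0.764, 0.645, 0.001]
wrist_force: [-0.9, -0.7, -1.4]
opening: 0.409
grasp_force: 61.6
at [ 0.6164 -0.0427  0.2171] ang 1.402 op 34.9 t 16.9
[0.885, -1.114, -0.02, -0.069]
low [0.001 0.006 0.008 0.061 0.081 0.089 0.096 0.1   0.101 0.102]
```

```bash
python3 -m handwheel '[[[0.2,-0.25,-0.02,0],[0.4,-0.5,-0.02,-0.069],[0.6,-0.75,-0.02,-0.069],[0.8,-0.99,-0.02,-0.069],[0.885,-0.99,-0.02,-0.069],[0.885,-0.99,-0.02,-0.069],[0.885,-0.99,-0.02,-0.069]]]'; python3 - <<'E'
from h import *
c=cam('wrist');P=pts(c)
print([P[v,u].round(3).tolist() for u,v in((320,275),(320,300),(305,285))])
blob(P,c['color'].max(2)<90,.038,.06,(.38,.48,.05,0.18))
plan((.4265,.1693,.08,1.506),(.4265,.1693,.012,1.506))
E
```

```text
time_s: 17.88
eef_pos: [0.4496, 0.1648, 0.2177]
eef_rot: [-0.0, 0.73, 0.684, -0.001]
wrist_force: [0.3, -1.0, -2.3]
opening: 0.407
grasp_force: 61.7
[[0.448, 0.158, 0.232], [0.448, 0.157, 0.252], [0.441, 0.161, 0.245]]
116 px [294. 217.] z [0.043 0.046 0.047] c [416.2 118.7] wh [30.  13.1] a 25.8 mean [0.4151 0.1179 0.0457]
at [0.4498 0.1646 0.2178] ang 1.504 op 34.6 t 17.925
[0.016, -0.117, 0.689, -0.001]
[0.016, -0.117, 1.029, -0.001]
```

```bash
python3 -m handwheel '[[[0.016,-0.117,0,0],[0.016,-0.117,0.3,0],[0.016,-0.117,0.6,0],[0.016,-0.117,0.85,0],[0.016,-0.117,0.99,0],[0.016,-0.117,0.99,0],[0.016,-0.117,0.99,0]]]' && python3 -m handwheel '[[[0,0,0.02,0],[0,0,0.035,0],[0,0,0.035,0]]]' && python3 -m handwheel '[[[0,0,0,0],[0,0,0,0],[0,0,0,0]]]' 50 && python3 -m handwheel '[[[0,0,-0.3,0],[0,0,-0.6,0],[0,0,-0.9,0],[0,0,-1,0],[0,0,-1,0],[0,0,-1,0]]]'; python3 - <<'E'
from h import *
c=cam('wrist');P=pts(c)
blob(P,c['color'].max(2)<90,.038,.06,(.36,.49,.05,0.3))
plan((.612,.014,.235,1.307))
E
```

```text
time_s: 18.8
eef_pos: [0.4278, 0.1697, 0.0214]
eef_rot: [0.0, 0.73, 0.683, 0.001]
wrist_force: [0.6, 0.3, -1.3]
opening: 0.414
grasp_force: 61.6
time_s: 19.18
eef_pos: [0.4266, 0.1702, 0.0136]
eef_rot: [0.0, 0.73, 0.684, 0.0]
wrist_force: [0.4, -1.2, -1.7]
opening: 0.412
grasp_force: 61.6
time_s: 19.55
eef_pos: [0.4268, 0.1701, 0.0136]
eef_rot: [0.0, 0.73, 0.684, 0.0]
wrist_force: [0.1, 0.1, -0.3]
opening: 0.583
grasp_force: 0.0
time_s: 20.3
eef_pos: [0.4256, 0.17, 0.2119]
eef_rot: [-0.001, 0.73, 0.684, -0.001]
wrist_force: [-0.6, -0.2, -0.2]
opening: 0.581
grasp_force: 0.0
849 px [322. 175.] z [0.045 0.047 0.048] c [426.3 170.7] wh [32.3 34.1] a 85.8 mean [0.4262 0.1712 0.0465]
738 px [322. 232.] z [0.044 0.047 0.048] c [421.9 104.2] wh [33.  34.1] a 86.7 mean [0.4222 0.1054 0.0463]
at [0.4254 0.1699 0.2116] ang 1.505 op 50.1 t 20.35
[-0.717, 0.982, -0.12, 0.132]
```

Two coils are placed upright. Now coil4.

```bash
python3 -m handwheel '[[[-0.17,0.25,-0.12,0.13],[-0.36,0.5,-0.12,0.13],[-0.54,0.75,-0.12,0.13],[-0.717,0.98,-0.12,0.13],[-0.717,0.98,-0.12,0.13],[-0.717,0.98,-0.12,0.13],[-0.717,0.98,-0.12,0.13]]]' 60; python3 - <<'E'
from h import *
for n in('wrist','scene'):
    c=cam(n);P=pts(c)
    blob(P,P[...,2]<9,.148,.1565,(.57,.66,-.08,.06))
plan((.6173,.014,.115,1.307))
E
```

```text
time_s: 21.22
eef_pos: [0.6118, 0.0153, 0.2368]
eef_rot: [-0.001, 0.793, 0.61, -0.0]
wrist_force: [0.1, 1.1, -0.4]
opening: 0.704
grasp_force: 0.0
1476 px [329. 200.] z [0.151 0.153 0.154] c [617.5  13.8] wh [32.8 35.5] a 74.6 mean [0.6176 0.0149 0.1526]
70 px [341. 256.] z [0.149 0.153 0.156] c [615.4 -37.4] wh [ 5.2 12.9] a 77.3 mean [ 0.6152 -0.0368  0.153 ]
196 px [296. 183.] z [0.15  0.153 0.155] c [617.8  14.6] wh [33.2 37.2] a 75.1 mean [0.6192 0.0152 0.1529]
at [0.6121 0.0153 0.2375] ang 1.312 op 59.8 t 21.325
[0.001, 0.027, 0.613, 0.003]
```

```bash
python3 -m handwheel '[[[0,0.024,0.3,0],[0,0.024,0.5,0],[0,0.024,0.613,0],[0,0.024,0.613,0],[0,0.024,0.613,0]]]' && python3 -m handwheel '[[[0,0,0,0],[0,0,0,0],[0,0,0,0],[0,0,0,0]]]' 20 && python3 -m handwheel '[[[0,0,-0.1,0],[0,0,-0.2,0],[0,0,-0.3,0],[0,0,-0.4,0],[0,0,-0.5,0],[0,0,-0.5,0]]]'; python3 - <<'E'
from h import *
plan((.431,.2342,.21,1.506))
E
```

```text
time_s: 21.95
eef_pos: [0.6182, 0.0132, 0.1165]
eef_rot: [0.001, 0.793, 0.61, 0.001]
wrist_force: [-0.3, 0.1, 0.6]
opening: 0.704
grasp_force: 0.0
time_s: 22.45
eef_pos: [0.6187, 0.0128, 0.1168]
eef_rot: [0.001, 0.793, 0.609, 0.001]
wrist_force: [0.7, 1.2, 7.0]
opening: 0.411
grasp_force: 61.6
time_s: 23.2
eef_pos: [0.6187, 0.0127, 0.2175]
eef_rot: [0.002, 0.793, 0.609, 0.001]
wrist_force: [-0.7, 0.0, -1.7]
opening: 0.407
grasp_force: 61.4
at [0.6187 0.0127 0.2175] ang 1.31 op 34.8 t 23.2
[0.828, -1.192, 0.033, -0.13]
```

```bash
python3 -m handwheel '[[[0.15,-0.25,0,0],[0.3,-0.5,0,-0.13],[0.5,-0.75,0,-0.13],[0.7,-0.99,0,-0.13],[0.828,-0.99,0,-0.13],[0.828,-0.99,0,-0.13],[0.828,-0.99,0,-0.13]]]'; python3 - <<'E'
from h import *
c=cam('wrist');P=pts(c)
print([P[v,u].round(3).tolist() for u,v in((320,275),(320,300),(305,285))])
plan((.431,.2342,.08,1.506),(.431,.2342,.012,1.506))
E
```

```text
time_s: 24.08
eef_pos: [0.4684, 0.2234, 0.2141]
eef_rot: [-0.0, 0.73, 0.684, -0.001]
wrist_force: [-0.2, -0.7, -1.8]
opening: 0.406
grasp_force: 61.5
[[0.467, 0.216, 0.227], [0.467, 0.216, 0.249], [0.461, 0.222, 0.245]]
at [0.4686 0.2231 0.2142] ang 1.505 op 35.0 t 24.125
[0.043, -0.191, 0.671, -0.001]
[0.043, -0.19, 1.011, -0.001]
```

```bash
python3 -m handwheel '[[[0.043,-0.19,0,0],[0.043,-0.19,0.3,0],[0.043,-0.19,0.6,0],[0.043,-0.19,0.85,0],[0.043,-0.19,0.97,0],[0.043,-0.19,0.97,0],[0.043,-0.19,0.97,0]]]' && python3 -m handwheel '[[[0,0,0.02,0],[0,0,0.035,0],[0,0,0.035,0]]]' && python3 -m handwheel '[[[0,0,0,0],[0,0,0,0],[0,0,0,0]]]' 50 && python3 -m handwheel '[[[0,0,-0.3,0],[0,0,-0.6,0],[0,0,-0.9,0],[0,0,-1,0],[0,0,-1,0],[0,0,-1,0]]]'; python3 - <<'E'
from h import *
c=cam('wrist');save('w8',c);P=pts(c)
blob(P,c['color'].max(2)<90,.038,.06,(.36,.49,.05,0.3))
blob(P,P[...,2]<9,.05,.125,(.57,.67,.19,.32))
blob(P,P[...,2]<9,.14,.21,(.57,.67,.06,.32))
c=cam('scene');P=pts(c)
m=(P[...,2]>.078)&(P[...,2]<.12)&(P[...,0]>.58)&(P[...,0]<.67)&(P[...,1]<.33)
print('knob rear',np.sort(P[m][:,1])[-30:].round(3)); q=P[m&(P[...,1]>.225)];print(q.mean(0),q.min(0),q.max(0))
E
```

```text
time_s: 25.0
eef_pos: [0.4325, 0.2347, 0.0219]
eef_rot: [0.0, 0.73, 0.683, 0.001]
wrist_force: [0.8, 0.2, -2.2]
opening: 0.409
grasp_force: 61.5
time_s: 25.38
eef_pos: [0.4314, 0.2351, 0.014]
eef_rot: [0.0, 0.73, 0.684, 0.0]
wrist_force: [0.0, 0.5, -0.8]
opening: 0.405
grasp_force: 61.5
time_s: 25.75
eef_pos: [0.4315, 0.2351, 0.014]
eef_rot: [0.0, 0.73, 0.684, 0.0]
wrist_force: [0.8, 0.1, -0.3]
opening: 0.584
grasp_force: 0.0
time_s: 26.5
eef_pos: [0.4305, 0.2348, 0.2123]
eef_rot: [-0.001, 0.73, 0.684, -0.001]
wrist_force: [0.1, 0.0, -0.5]
opening: 0.588
grasp_force: 0.0
837 px [322. 174.] z [0.045 0.047 0.048] c [431.1 236.2] wh [32.2 34.2] a 86.6 mean [0.4313 0.2366 0.0466]
741 px [322. 231.] z [0.044 0.046 0.048] c [426.6 170.9] wh [32.  34.8] a 87.3 mean [0.4265 0.1717 0.0462]
668 px [346. 282.] z [0.042 0.046 0.048] c [450.5 102.2] wh [33.4 34.6] a 87.9 mean [0.4505 0.1035 0.0461]
3301 px [527. 194.] z [0.073 0.095 0.103] c [625.9 214.8] wh [52.  46.9] a 86.5 mean [0.6195 0.2168 0.092 ]
1461 px [583. 314.] z [0.144 0.174 0.192] c [623.2 145.7] wh [11.5 16.1] a 82.6 mean [0.621  0.1481 0.1717]
knob rear [0.239 0.239 0.24  0.24  0.24  0.24  0.24  0.24  0.24  0.24  0.24  0.24
 0.24  0.241 0.241 0.241 0.241 0.241 0.241 0.241 0.241 0.241 0.241 0.241
 0.241 0.241 0.241 0.242 0.242 0.242]
[0.63281414 0.23485254 0.09257176] [0.60957006 0.22500099 0.07903886] [0.64944995 0.24189615 0.10263483]
```

View pics/w8.png

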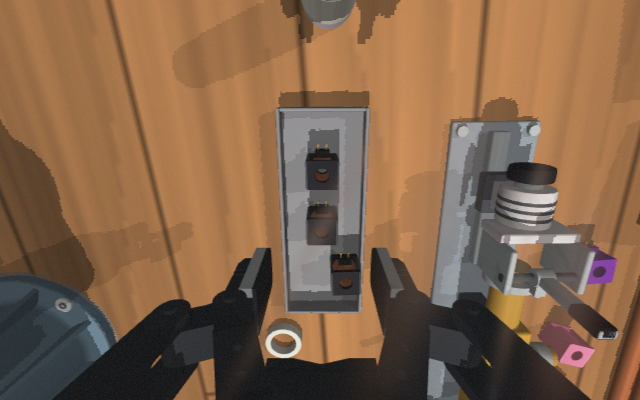

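w8 shows all three coils on the tray floor at (321,170), (321,225) and (345,272). Coil5 was knocked toward the wall but still stands inside. The head's knob is at (530,172) and the cam lever is upright at (583,314).

```bash
python3 - <<'E'
from h import *
plan((.631,.288,.20,1.52),(.631,.288,.052,1.52))
E
```

```text
at [0.4302 0.2347 0.2119] ang 1.505 op 49.9 t 26.6
[0.332, 0.984, 0.056, -0.01]
[0.332, 0.987, 0.796, -0.01]
```

```bash
python3 -m handwheel '[[[0.3,0.25,0,0],[0.332,0.5,0.03,0],[0.332,0.75,0.056,-0.01],[0.332,0.985,0.056,-0.01],[0.332,0.985,0.056,-0.01],[0.332,0.985,0.3,-0.01],[0.332,0.985,0.55,-0.01],[0.332,0.985,0.55,-0.01],[0.332,0.985,0.55,-0.01]]]' 0; python3 - <<'E'
from h import *
c=cam('wrist');P=pts(c);save('w9',c)
print([(v,P[v,320].round(3).tolist()) for v in range(225,275,6)])
c=cam('scene');P=pts(c);o=ctrl.get_obs()['eef_pos'];d=P-o
m=(abs(d[...,0])<.02)&(abs(d[...,1])<.02)&(P[...,2]>.05);print('low',np.sort(P[m][:,2])[:20].round(3))
plan((.631,.288,.052,1.52))
E
```

```text
time_s: 27.72
eef_pos: [0.6327, 0.2888, 0.1053]
eef_rot: [0.0, 0.725, 0.689, 0.001]
wrist_force: [-0.2, 0.2, 0.3]
opening: 0.0
grasp_force: 0.0
[(225, [0.631, 0.265, 0.015]), (231, [0.63, 0.262, 0.02]), (237, [0.63, 0.257, 0.021]), (243, [0.63, 0.251, 0.021]), (249, [0.632, 0.3, 0.126]), (255, [0.633, 0.3, 0.132]), (261, [0.632, 0.3, 0.137]), (267, [0.633, 0.3, 0.143]), (273, [0.633, 0.3, 0.147])]
low [0.123 0.123 0.124 0.126 0.129 0.131 0.133 0.133 0.134 0.134 0.136 0.137
 0.139 0.141 0.142 0.142 0.145 0.145 0.145 0.156]
at [0.634  0.289  0.1071] ang 1.521 op -0.2 t 27.825
[-0.006, -0.016, 0.275, 0.0]
```

View pics/w9.png

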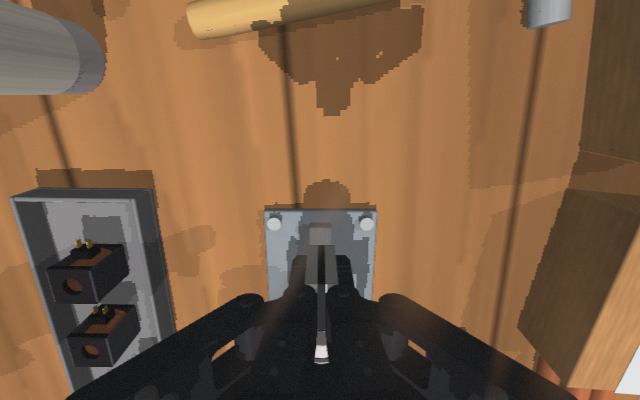

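Closed fingers are straight behind the knob, over the rail, with tips at TCP + 18 mm. Now I lower and push in stages.

```bash
python3 -m handwheel '[[[0,-0.016,0.15,0],[0,-0.016,0.305,0],[0,-0.016,0.305,0],[0,-0.016,0.305,0]]]' && python3 -m handwheel '[[[-0.08,0,0,0],[-0.16,0,0,0],[-0.2,0,0,0],[-0.24,0,0,0],[-0.28,0,0,0],[-0.32,0,0,0],[-0.34,0,0,0],[-0.36,0,0,0]]]' ; python3 - <<'E'
from h import *
plan()
c=cam('top');P=pts(c);blob(P,P[...,2]<9,.14,.2,(.57,.67,.04,.17))
c=cam('scene');P=pts(c);blob(P,P[...,2]<9,.14,.2,(.57,.67,.04,.17))
E
```

```text
time_s: 28.32
eef_pos: [0.6307, 0.289, 0.0454]
eef_rot: [0.001, 0.725, 0.689, 0.002]
wrist_force: [-0.6, -0.8, 0.9]
opening: -0.002
grasp_force: 0.0
time_s: 29.32
eef_pos: [0.6262, 0.2174, 0.0438]
eef_rot: [-0.0, 0.725, 0.689, 0.002]
wrist_force: [0.2, 6.1, 1.9]
opening: -0.001
grasp_force: 0.0
at [0.6262 0.2174 0.0438] ang 1.52 op -0.1 t 29.325
53 px [303. 176.] z [0.144 0.189 0.193] c [620.2 110.3] wh [ 9.9 13.8] a 85.4 mean [0.6184 0.1099 0.1816]
106 px [329. 205.] z [0.145 0.177 0.193] c [622.6 111.1] wh [10.  16.6] a 86.4 mean [0.6249 0.1127 0.1736]
```

```bash
python3 -m handwheel '[[[-0.01,0,0,0],[-0.015,0,0,0],[-0.02,0,0,0],[-0.025,0,0,0]]]' ; python3 -m handwheel '[[[-0.005,0,0,0],[-0.01,0,0,0],[-0.01,0,0,0]]]'; python3 - <<'E'
from h import *
plan()
c=cam('scene');P=pts(c);blob(P,P[...,2]<9,.14,.2,(.57,.67,.04,.17))
E
```

```text
time_s: 29.92
eef_pos: [0.6263, 0.2162, 0.0439]
eef_rot: [-0.001, 0.725, 0.689, 0.004]
wrist_force: [3.8, 21.9, -1.2]
opening: 0.003
grasp_force: 0.0
time_s: 30.3
eef_pos: [0.6263, 0.2162, 0.044]
eef_rot: [-0.002, 0.724, 0.689, 0.005]
wrist_force: [5.9, 26.3, -2.2]
opening: 0.006
grasp_force: 0.0
at [0.6263 0.2162 0.044 ] ang 1.521 op 0.5 t 30.3
105 px [328. 205.] z [0.146 0.175 0.193] c [623.8 110.6] wh [10.2 14.6] a 86.9 mean [0.6254 0.1117 0.173 ]
```

Head is home: it moved about 36–40 mm and then held still at 26 N against the stop. Now back off and bring the fingers behind the cam lever.

```bash
python3 -m handwheel '[[[0.15,0,0,0],[0.2,0,0,0],[0.2,0,-0.3,0],[0.2,0,-0.6,0],[0.2,0,-0.95,0],[0.2,0,-0.95,0],[0.2,0,-0.95,0]]]'; python3 - <<'E'
from h import *
plan((.625,.165,.23,1.52),(.625,.165,.156,1.52))
c=cam('scene');P=pts(c);blob(P,P[...,2]<9,.14,.2,(.57,.67,.04,.17))
m=(P[...,2]>.078)&(P[...,2]<.12)&(P[...,0]>.58)&(P[...,0]<.67)&(P[...,1]<.33);print(np.sort(P[m][:,1])[-15::3].round(3))
m=(P[...,0]>.58)&(P[...,0]<.67)&(P[...,1]<.21)&(P[...,1]>.12);print('max z behind lever',np.sort(P[m][:,2])[-10:].round(3))
E
```

```text
time_s: 31.22
eef_pos: [0.6273, 0.2487, 0.2331]
eef_rot: [0.0, 0.725, 0.689, 0.0]
wrist_force: [-0.2, -0.7, -0.4]
opening: 0.001
grasp_force: 0.0
at [0.6273 0.2487 0.2331] ang 1.52 op 0.1 t 31.225
[-0.419, 0.01, 0.016, -0.0]
[-0.418, 0.01, 0.386, -0.0]
109 px [328. 205.] z [0.143 0.175 0.193] c [622.6 110.2] wh [10.6 16. ] a 84.8 mean [0.6253 0.1117 0.1718]
[0.205 0.205 0.205 0.205 0.206]
max z behind lever [0.618 0.618 0.618 0.618 0.618 0.618 0.618 0.618 0.619 0.619]
```

```bash
python3 -m handwheel '[[[-0.2,0,0,0],[-0.418,-0.005,0,0],[-0.418,-0.005,0.2,0],[-0.418,-0.005,0.386,0],[-0.418,-0.005,0.386,0],[-0.418,-0.005,0.386,0]]]'; python3 - <<'E'
from h import *
W=[]
for f in (0,.15,.3,.45,.6,.75,.9,1.05,1.2,1.35,1.5):
    y=.111-.052*np.sin(f)+.005*np.cos(f)+.011; z=.122+.052*np.cos(f)+.005*np.sin(f)-.019
    W.append((.6168+.051*y,y,z,1.52))
plan(*W)
E
```

```text
time_s: 32.02
eef_pos: [0.6219, 0.1661, 0.1555]
eef_rot: [-0.0, 0.725, 0.689, -0.0]
wrist_force: [-0.4, -0.9, 0.1]
opening: -0.002
grasp_force: 0.0
at [0.6219 0.1661 0.1555] ang 1.52 op -0.2 t 32.025
[-0.195, 0.017, 0.003, 0.0]
[-0.234, 0.017, 0.002, 0.0]
[-0.273, 0.017, 0.007, 0.0]
[-0.311, 0.017, 0.018, 0.0]
[-0.346, 0.017, 0.034, 0.0]
[-0.379, 0.017, 0.055, 0.0]
[-0.408, 0.017, 0.082, 0.0]
[-0.433, 0.017, 0.112, 0.0]
[-0.453, 0.017, 0.145, 0.0]
[-0.468, 0.017, 0.181, 0.0]
[-0.478, 0.017, 0.219, 0.0]
```

```bash
python3 -m handwheel '[[[-0.12,0.01,0,0],[-0.195,0.01,0,0],[-0.235,0.01,0,0],[-0.275,0.01,0.007,0],[-0.31,0.01,0.018,0],[-0.346,0.01,0.034,0],[-0.38,0.01,0.055,0],[-0.408,0.01,0.082,0]]]'; python3 - <<'E'
from h import *
plan()
c=cam('wrist');save('w10',c)
c=cam('scene');P=pts(c);blob(P,P[...,2]<.2,.13,.2,(.6,.65,.03,.125))
E
```

```text
time_s: 33.02
eef_pos: [0.6203, 0.0839, 0.1393]
eef_rot: [0.001, 0.725, 0.689, 0.0]
wrist_force: [1.6, 1.6, 4.9]
opening: -0.003
grasp_force: 2.3
at [0.6203 0.0839 0.1393] ang 1.52 op -0.2 t 33.025
167 px [322. 203.] z [0.132 0.163 0.198] c [625.4  94.6] wh [28.5 28.6] a 49.7 mean [0.6241 0.0941 0.1609]
```

View pics/w10.png

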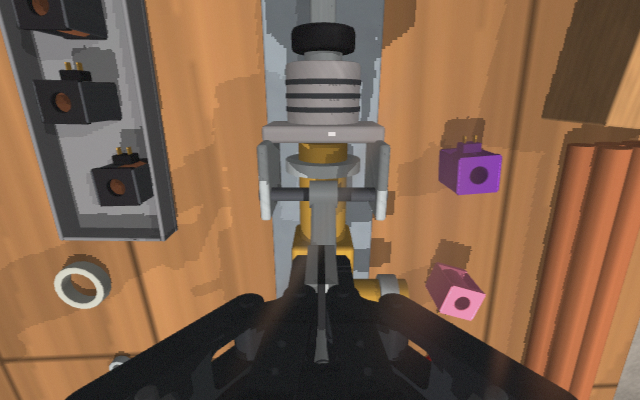

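The cam lever is folding (pivot bar at row 193, lever under the fingers); continue down.

```bash
python3 -m handwheel '[[[-0.025,0,0.03,0],[-0.045,0,0.063,0],[-0.06,0,0.099,0],[-0.07,0,0.137,0],[-0.07,0,0.15,0],[-0.07,0,0.15,0]]]'; python3 -m handwheel '[[[0,0,0.01,0],[0,0,0.02,0],[0,0,0.02,0]]]'; python3 - <<'E'
from h import *
plan()
E
```

```text
time_s: 33.88
eef_pos: [0.6195, 0.0717, 0.114]
eef_rot: [0.0, 0.724, 0.689, 0.001]
wrist_force: [-14.0, 6.5, 34.3]
opening: -0.001
grasp_force: 17.0
time_s: 34.25
eef_pos: [0.6198, 0.0716, 0.1133]
eef_rot: [0.001, 0.724, 0.69, 0.001]
wrist_force: [-24.0, 6.6, 53.6]
opening: 0.003
grasp_force: 26.7
at [0.6198 0.0716 0.1133] ang 1.522 op 0.2 t 34.25
```

```bash
python3 -m handwheel '[[[0,0,-0.1,0],[0,0,-0.35,0],[0,0,-0.65,0],[0,0,-0.65,0]]]'; python3 - <<'E'
from h import *
plan((.57,-.15,.25,0.5))
c=cam('scene');P=pts(c);s=pts(cam('top'))
for P in(P,s):
    blob(P,P[...,2]<.2,.118,.2,(.6,.65,.03,.125))
    m=(P[...,2]>.078)&(P[...,2]<.12)&(P[...,0]>.58)&(P[...,0]<.67)&(P[...,1]<.33);print(np.sort(P[m][:,1])[-15::3].round(3))
c=cam('wrist');P=pts(c);blob(P,P[...,2]<.2,.115,.15,(.61,.63,.02,.125));save('w11',c)
E
```

```text
time_s: 34.75
eef_pos: [0.622, 0.0696, 0.2406]
eef_rot: [0.004, 0.725, 0.689, 0.003]
wrist_force: [0.3, 0.1, 0.2]
opening: 0.001
grasp_force: 0.0
at [0.622  0.0696 0.2406] ang 1.52 op 0.1 t 34.75
[-1.11, -0.203, -0.047, 0.68]
293 px [320. 209.] z [0.121 0.127 0.131] c [630.6  82.5] wh [47.8 79.3] a 10.8 mean [0.6234 0.0876 0.1267]
[0.205 0.205 0.205 0.205 0.205]
142 px [306. 179.] z [0.122 0.126 0.13 ] c [622.5 103.9] wh [44.5 26.4] a 1.1 mean [0.6211 0.1066 0.1257]
60 px [332. 181.] z [0.127 0.129 0.133] c [618.   49.1] wh [14.3 17.5] a 1.0 mean [0.6176 0.049  0.1294]
[0.175 0.175 0.176 0.177 0.178]
1495 px [322. 177.] z [0.124 0.127 0.13 ] c [619.5  80. ] wh [77.5 19.6] a 88.7 mean [0.6204 0.0832 0.1273]
25 px [322. 241.] z [0.116 0.123 0.128] c [617.1  20.4] wh [5.8 0.9] a 3.6 mean [0.6171 0.0202 0.1221]
```

View pics/w11.png

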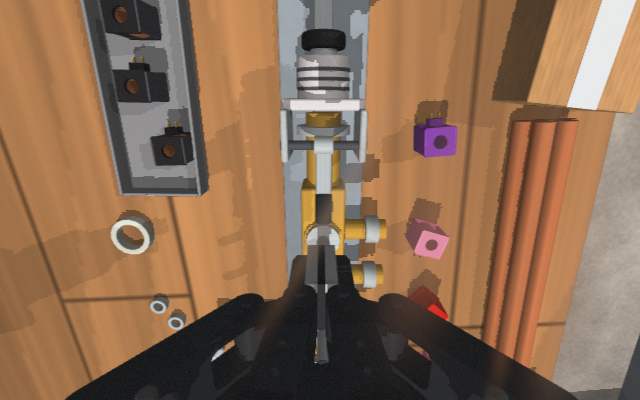

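w11 shows the cam lever flat over the manifold: it runs from the pivot at (322,145) down to (322,235), top at 127–130 mm, so it is locked. The head is still home and the coils are in the tray. The feed lever to fill comes last.

```bash
python3 -m handwheel '[[[-0.3,-0.1,-0.05,0.1],[-0.6,-0.3,-0.05,0.3],[-0.9,-0.5,-0.05,0.6],[-1,-0.7,-0.05,0.9],[-1,-0.7,-0.05,1],[-1,-0.7,-0.05,1],[-1,-0.7,-0.05,1],[-1,-0.7,-0.05,1],[-1,-0.7,-0.05,1],[-1,-0.7,-0.05,1]]]' 46; python3 - <<'E'
from h import *
A=np.array([.602,-.2565]);r=.135
f=lambda t,z:(*(A-r*np.array([np.cos(t),np.sin(t)])),z,t)
plan(f(-.05,.25),f(-.05,.152))
E
```

```text
time_s: 36.15
eef_pos: [0.4685, -0.1219, 0.2439]
eef_rot: [-0.001, 1.0, 0.011, -0.001]
wrist_force: [-0.1, -0.3, 0.2]
opening: 0.535
grasp_force: 0.0
at [ 0.4685 -0.1219  0.2439] ang 0.023 op 45.7 t 36.15
[-0.021, 0.639, -0.031, 0.049]
[-0.02, 0.639, 0.459, 0.049]
```

```bash
python3 -m handwheel '[[[-0.02,0.32,-0.03,0.049],[-0.02,0.639,-0.03,0.049],[-0.02,0.639,-0.03,0.049],[-0.02,0.639,-0.03,0.049],[-0.02,0.639,0.2,0.049],[-0.02,0.639,0.459,0.049],[-0.02,0.639,0.459,0.049],[-0.02,0.639,0.459,0.049]]]' 46 && python3 -m handwheel '[[[0,0,0,0],[0,0,0,0],[0,0,0,0]]]' 26; python3 - <<'E'
from h import *
A=np.array([.602,-.2565]);r=.135
f=lambda t,z:(*(A-r*np.array([np.cos(t),np.sin(t)])),z,t)
plan(*[f(t,.152) for t in (0,.1,.2,.3,.4,.48)],f(.45,.152),f(.45,.25))
c=cam('wrist');P=pts(c);blob(P,c['color'].max(2)<60,.183,.192,(.4,.56,-.27,-.235))
E
```

```text
time_s: 37.15
eef_pos: [0.4687, -0.2497, 0.1552]
eef_rot: [0.001, 1.0, -0.026, 0.001]
wrist_force: [-0.4, -0.0, -0.1]
opening: 0.538
grasp_force: 0.0
time_s: 37.52
eef_pos: [0.4682, -0.2503, 0.1543]
eef_rot: [0.0, 1.0, -0.027, 0.001]
wrist_force: [0.7, -0.4, -0.8]
opening: 0.304
grasp_force: 0.0
at [ 0.4682 -0.2503  0.1543] ang -0.053 op 26.0 t 37.525
[-0.004, 0.031, 0.012, -0.035]
[0.003, 0.098, 0.012, -0.102]
[0.016, 0.164, 0.012, -0.169]
[0.037, 0.229, 0.012, -0.235]
[0.063, 0.291, 0.012, -0.302]
[0.089, 0.339, 0.012, -0.355]
[0.079, 0.321, 0.012, -0.335]
[0.079, 0.321, -0.478, -0.335]
1255 px [317. 192.] z [0.186 0.188 0.189] c [ 507.7 -247.1] wh [12.9 33.5] a 60.2 mean [ 0.5112 -0.2503  0.1878]
3664 px [327. 287.] z [0.186 0.188 0.189] c [ 469.9 -251.9] wh [17.2 69.2] a 86.1 mean [ 0.4659 -0.2522  0.188 ]
42 px [290. 263.] z [0.183 0.188 0.191] c [ 478.1 -236.9] wh [4.2 1.2] a 13.7 mean [ 0.479  -0.2367  0.1874]
110 px [350. 273.] z [0.183 0.188 0.192] c [ 469.6 -263.3] wh [ 1.8 19.1] a 87.0 mean [ 0.4725 -0.263   0.1876]
34 px [292. 296.] z [0.183 0.188 0.192] c [ 463.  -236.1] wh [0.2 9.7] a 87.4 mean [ 0.4622 -0.2361  0.1879]
```

```bash
python3 -m handwheel '[[[0,0.03,0.01,-0.035],[0.003,0.098,0.01,-0.1],[0.016,0.164,0.01,-0.17],[0.037,0.229,0.01,-0.235],[0.063,0.291,0.01,-0.3],[0.089,0.339,0.01,-0.355],[0.089,0.339,0.01,-0.355],[0.079,0.321,0.01,-0.335],[0.079,0.321,0.01,-0.335]]]'; python3 - <<'E'
from h import *
plan()
c=cam('wrist');P=pts(c);blob(P,c['color'].max(2)<60,.183,.192,(.4,.6,-.4,-.235))
E
python3 -m handwheel '[[[0,0,0,0],[0,0,0,0],[0,0,-0.2,0],[0,0,-0.5,0],[0,0,-0.7,0],[0,0,-0.7,0],[0,0,-0.7,0]]]' 46; python3 - <<'E'
from h import *
plan((.35,-.3,.3,.4))
c=cam('wrist');P=pts(c);save('w12',c);blob(P,c['color'].max(2)<60,.18,.192,(.4,.6,-.4,-.235))
E
```

```text
time_s: 38.7
eef_pos: [0.4798, -0.3142, 0.1513]
eef_rot: [-0.0, 0.975, 0.222, -0.0]
wrist_force: [-0.6, -0.0, -0.1]
opening: 0.306
grasp_force: 0.0
at [ 0.4798 -0.3142  0.1513] ang 0.448 op 26.1 t 38.7
874 px [319. 192.] z [0.186 0.188 0.189] c [ 514.7 -293.2] wh [29.4 10.3] a 0.9 mean [ 0.519  -0.2939  0.1876]
4424 px [332. 285.] z [0.185 0.188 0.189] c [ 484.8 -316.3] wh [74.2 18.9] a 22.8 mean [ 0.4824 -0.3176  0.188 ]
34 px [289. 265.] z [0.184 0.186 0.192] c [ 482.8 -296.8] wh [2.9 1.3] a 21.9 mean [ 0.4834 -0.2966  0.1871]
141 px [267. 274.] z [0.183 0.188 0.192] c [ 475.6 -289.2] wh [1.5 5.8] a 32.5 mean [ 0.4756 -0.2893  0.1877]
136 px [375. 274.] z [0.184 0.188 0.192] c [ 496.  -331.9] wh [1.8 5.6] a 18.6 mean [ 0.496  -0.3319  0.1876]
37 px [291. 300.] z [0.185 0.188 0.192] c [ 468.8 -304.2] wh [10.   0.2] a 25.8 mean [ 0.4685 -0.3043  0.1882]
time_s: 39.62
eef_pos: [0.4798, -0.3146, 0.2906]
eef_rot: [-0.0, 0.975, 0.223, -0.0]
wrist_force: [-0.7, 0.7, 0.3]
opening: 0.534
grasp_force: 0.0
at [ 0.4798 -0.3146  0.2906] ang 0.449 op 45.6 t 39.625
[-0.553, -0.348, -0.047, 0.033]
40 px [311.  36.] z [0.181 0.189 0.191] c [ 587.2 -254.1] wh [15.7  2.1] a 73.8 mean [ 0.5869 -0.254   0.1876]
1250 px [324. 165.] z [0.186 0.188 0.19 ] c [ 494.7 -310.4] wh [73.3 17.1] a 25.4 mean [ 0.5031 -0.3056  0.1881]
```

View pics/w12.png

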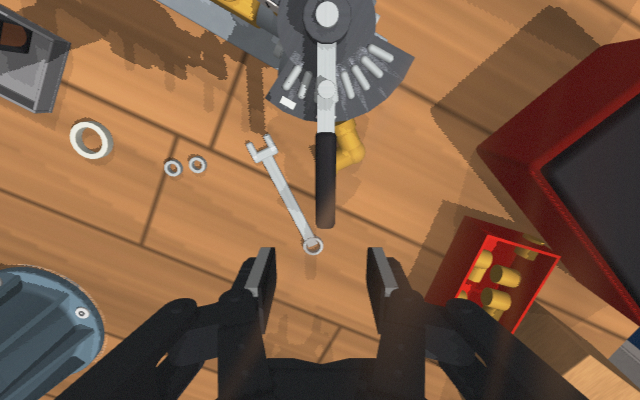

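The lever lies over the arrowhead notch, with the bar visible at (288,102) two steps away. Angle is 0.49, so it is in fill. One last numeric check before handing in.

```bash
python3 - <<'E'
from h import *
for n in('scene','top'):
    c=cam(n);P=pts(c);d=c['color'].max(2)<90
    print(n);blob(P,d,.038,.06,(.36,.49,.03,.32));blob(P,P[...,2]<9,.15,.2,(.35,.55,.3,.5));blob(P,P[...,2]<9,.118,.2,(.6,.65,.03,.125));blob(P,P[...,2]<.2,.183,.192,(.4,.56,-.4,-.2))
E
```

```text
scene
172 px [369. 182.] z [0.042 0.047 0.05 ] c [451. 102.] wh [32.5 38. ] a 87.8 mean [0.4529 0.1029 0.0466]
175 px [397. 191.] z [0.041 0.047 0.051] c [427.3 170.7] wh [32.9 38.5] a 86.0 mean [0.4286 0.1713 0.0465]
186 px [419. 208.] z [0.041 0.047 0.05 ] c [431.8 236.6] wh [32.1 39.5] a 87.9 mean [0.4334 0.2363 0.0465]
460 px [495. 233.] z [0.157 0.169 0.172] c [449.  407.3] wh [45.2 46.1] a 42.4 mean [0.4524 0.4069 0.1677]
294 px [320. 209.] z [0.122 0.126 0.131] c [615.6  83.9] wh [77.5 47.2] a 71.3 mean [0.6231 0.0876 0.1266]
233 px [231.  73.] z [0.184 0.188 0.19 ] c [ 506.5 -304.4] wh [121.6  19.4] a 25.7 mean [ 0.501  -0.3051  0.1875]
top
181 px [308. 258.] z [0.045 0.047 0.049] c [448.8 101.2] wh [34.6 32.4] a 0.6 mean [0.449  0.1015 0.047 ]
191 px [250. 266.] z [0.044 0.047 0.05 ] c [429.7 235.3] wh [32.2 35.6] a 84.6 mean [0.4296 0.2354 0.047 ]
190 px [278. 268.] z [0.044 0.047 0.049] c [425.2 170. ] wh [31.8 35.6] a 86.0 mean [0.4253 0.17   0.0467]
465 px [156. 258.] z [0.16  0.169 0.171] c [446.9 405.8] wh [45.6 44.6] a 49.7 mean [0.4469 0.4036 0.1678]
305 px [316. 180.] z [0.123 0.127 0.131] c [629.5  80.6] wh [48.6 76.9] a 9.6 mean [0.6201 0.0851 0.1268]
521 px [511. 238.] z [0.184 0.188 0.19 ] c [ 505.6 -304.4] wh [126.1  18.8] a 24.3 mean [ 0.4995 -0.3058  0.1874]
```

```bash
python3 -c "
from bench import ctrl
print(ctrl.hand_in())"
```

```text
the job is handed in; nothing more can be done
None
```

The job is handed in, with no verdict returned: lever thrown to shut first, all three coils upright on the tray floor, test head pushed home to its stop and cam folded flat, lever left in fill, spray can still standing.

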